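Hold a retaining ring open at the groove of a signal-head swivel

TASK

Pick up the circlip pliers lying across the parts tray (the retaining ring is already on their tips), squeeze the handles right in so the ring opens fully, and slide the open ring down over the spigot of the swivel bracket whose groove is still empty, until the ring lies level round the groove just on the thrust washer. Finish there without letting go: keep hold of the pliers with the handles squeezed and the ring held open at the groove, resting only lightly on the washer, so that I can line it up before it is let in. Leave the other things on the bench where they are.

Things in the scene. Friction and masses are not known exactly. Their poses are not given: they have to be found in the camera images.
- pliers: External circlip pliers, tips bent down, 225 mm long with ring, 0.18 kg, steel head, black handles, lying flat across the tray, tips and ring hanging outside. Origin on the pivot axis at half thickness; x to the tips, z up. Levers 12 mm thick. Straight black handles run 24 to 112 mm behind the pivot. Sprung: squeezing spreads tips and ring, letting go closes them. The ring cannot fall off.
- grip (a point): Where to squeeze the pliers from above: midway between the handles, 50 mm behind the pivot, at half height (handles 12 mm high). Outer width here 54 mm free, 36 mm squeezed to the stop (faces then parallel), about 9 N on each handle. As the handles swing in, the pliers creep 5 mm forward in the fingers: the ring then lies 138 mm ahead of the fingers. Turns with the pliers, x to the tips.
- ring (a point): Centre of the opened ring, 83 mm ahead of the pivot (133 mm ahead of point grip), 20 mm below it; z is the ring's axis. Black spring steel, 2.5 mm thick, 5 mm wide, its two lugs on the tips. Fully open it is round, 47 mm inside, 57 mm outside (lugs reach 34 mm from the centre); free it is only about 37 mm inside and will not pass the 40 mm spigot.
- jaw_left (a joint): Opening of the pliers: 0 with the handles free (ring closed), 0.185 rad squeezed to the stop (ring fully open).
- tray: Open aluminium parts tray, 96 x 180 x 40 mm, 3 mm walls, fixed on the bench; origin under its centre, x across its short side (the way the pliers point). Inside, its floor is free up to 9 mm high. The pliers' pivot lies on its front (+x) rim, the handles on its rear rim.
- swivel_open: Signal-head swivel bracket still without its ring: round aluminium flange 90 mm, boss 60 mm, dark serrated collar 66 mm, steel thrust washer 58 mm wide (top 53 mm above the bench), and an upright 40 mm spigot, top 67 mm above the bench, its last 4 mm chamfered to 32 mm. Origin under its centre; fixed.
- groove (a point): Centre of the empty ring groove of that bracket, on the spigot's axis, 54.8 mm above the bench; the groove runs from the washer's top (53 mm) to 56.5 mm. A ring lying on the washer has its centre 0.5 mm below this point.
- swivel_done: The other, finished bracket: the same shape and size, but a flat black ring, 50 mm outside with two lugs, already sits on its washer in the groove. Origin under its centre; fixed on the bench.
- visor_clip: Red polycarbonate visor clip, 40 x 18 x 19 mm, loose; bystander.
- spade1: Zinc spade connector, 26 mm long, 5 mm high, loose; bystander.
- spade2: Second such spade connector; bystander.
- load_switch: Orange load switch, 46 x 46 x 46 mm with a black turn handle, loose; bystander.
- bush: Brass bush, 32 mm across, 12 mm high, loose; bystander.
- screwdriver: Screwdriver, 170 mm long, loose; bystander.
- grease_tin: Small round steel tin, 64 mm across, 45 mm high, loose; bystander.
Mind the look-alikes: they are no part of the job. Of the things shaped like the pliers, the steel one is meant.

How it is judged:
By the outcome, as a careful person would: the job done as asked, in the order asked, and still so for the second after the job is handed in, while the arm keeps its last pose, push and grip.
It also fails if it takes over 38 s, if anything falls off the work surface, if the arm or the gripper's body presses on something with over 40 N, if the wrist force passes 120 N, or if a joint passes its speed limit or range.

ROBOT

A 6-joint arm with a two-finger parallel gripper is mounted at the origin on the work surface. World frame = base frame: x ahead of the robot, y to its left, z up, the work surface at z = 0. Lengths are in m, angles in rad, forces in N, time in s.
With the tool pointing down it reaches from about 0.25 to 0.725 m from the base axis. Payload 9.7 kg.
Tool frame: the origin (TCP) lies between the finger pads; the fingertips stand 11 mm ahead of it and the grasp point (between the pads) lies 8 mm behind it (bot.finger_overhang is the distance from the TCP to the fingertips, in m); x points along the fingers, y is the direction in which the jaws open and shut, and the axes are right-handed (so a half turn about x gives the same grasp; the last joint's range is limited). The gripper opens to 85 mm and grips with 20 to 120 N. Pads are 22 mm wide; open, the fingers measure 114 mm over their backs; the gripper's body (76 mm by 85 mm) begins 54 mm behind the grasp point. The pads swing forward as they close: fully open they stand 13 mm farther back than shut.
Start: joints at [1.323, 0.087, 0.176, 1.66, 0, 1.571], TCP at [0.135, 0.533, 0.212] pointing down, gripper open.
Joint ranges: [-3.13, 3.13], [-0.85, 1.81], [-1.15, 1.24], [-2.2, 2.28], [-1.44, 1.52], [-3.14, 3.14]. Speed limits (rad/s): [2.22, 2.22, 2.57, 3.14, 3.14, 3.14].

INTERFACE

Orientations are given as a unit quaternion [w, x, y, z].
In Python, from bench import bot, eyes, workorder gives the robot as it stands.
- The arm moves only by the tool apply_moves, never from a script. Its argument "commands" is a list of rows, each an object of numbers: "tx", "ty", "tz": the shift along the tool's x, y, z in cm; "wx", "wy", "wz": the turn, a rotation vector about the tool's x, y, z in rad; "gripper": the opening, from 0 (shut) to 1 (fully open). A call has 1 to 12 rows; each row shifts and turns the commanded pose from where the row before left it, along the tool's axes as they then stand; what a row does not reach is not made up. A row lasts 1/12 s, in which the tool goes at most 41.7 mm and 7.16 degrees, less where a joint would pass 70% of its speed; a pose out of reach is approached as far as the arm can. A call is refused whole if a number of a shift passes 4.17 or a number of a turn 0.125, either way. A call with a gripper value outside its range is refused whole. The fingers move at their own pace and stop on an object; "force" is the grip in N (left out, the last holds). Time passes only in rows, so rows that do not move let the fingers close. It gives the time, the measured TCP pose, the force and the opening at its end, in the units of the state.
- bot.get_obs(): the state, without advancing time (a new reading comes with each control period).
- eyes.read_camera(name): name is "scene" or "top"; returns the picture (400x640x3 uint8, red, green, blue); there is no depth.
- eyes.camera_model(name): a dict with "fx", "fy", "cx", "cy" (pixels), "distortion" ([k1, k2, p1, p2, k3] as OpenCV has them; the pictures are not rectified), "R" (3x3) and "t" (3): a world point X has camera coordinates R X + t. Camera axes: x right, y down, z forward; pixel columns grow to the right and rows downward; lengths in m; the calibration is good to about 2 mm. A picture is of the moment at which its call begins. camera_model takes no time and is no camera call.
- workorder.job_done(): hands the job in, once; it reports no verdict.
The state is a dict: "time_s": time; "qpos": joint angles; "joint_velocities": joint speeds; "joint_efforts": joint torques, N m; "ee_pos": TCP position; "ee_rot": TCP orientation; "wrist_force": force on the tool from outside, world axes, zero at the start; "ft_torque": the same for the moment, N m; "gripper_width": finger opening in m.
Only numpy, scipy, OpenCV 4.12 (cv2) and the standard library are available. Lean on these libraries where they do the work, as an engineer would, in place of code of your own. Each camera call takes 0.05 s, during which the arm holds its last target.

## Working session

There is one attempt and no reset: what is moved stays moved. The work goes in short steps, Python scripts to look and compute and a tool call to move; the robot and the scene stay as the last step left them, time stands still between calls to the robot, and variables do not carry over. Pictures are saved under pics/ and viewed, and the job is handed in when it is done.

Besides the shell and the picture viewer there is one more tool, called after "Request:" as name(argument=value, ...) on one line, values as JSON. apply_moves: Moves the arm, as the interface text tells. Its arguments: {"type":"object","properties":{"commands":{"type":"array"},"force":{"type":"number"}},"required":["commands"]}

```bash
mkdir -p pics; ls
python3 - <<'E'
from bench import bot, eyes, workorder
import cv2, numpy as np
for n in ("scene","top"):
    im=eyes.read_camera(n); cv2.imwrite(f"pics/{n}0.png",im[:,:,::-1])
    m=eyes.camera_model(n); print(n,{k:np.round(v,4).tolist() for k,v in m.items()})
print(bot.get_obs())
E
```

```text
pics
scene {'fx': 513.1406, 'fy': 513.1406, 'cx': 328.489, 'cy': 193.2195, 'distortion': [-0.0464, 0.0, 0.0, 0.0, 0.0], 'R': [[-0.4407, 0.8976, 0.0109], [0.7587, 0.379, -0.5299], [-0.4797, -0.2252, -0.848]], 't': [0.3256, -0.2739, 1.4798]}
top {'fx': 456.8588, 'fy': 456.8588, 'cx': 325.0312, 'cy': 203.4477, 'distortion': [-0.0302, 0.0, 0.0, 0.0, 0.0], 'R': [[0.0084, -0.9997, 0.0245], [-0.9882, -0.012, -0.1526], [0.1529, -0.023, -0.988]], 't': [-0.1365, 0.5081, 1.3476]}
{'time_s': 0.1, 'qpos': array([1.32299352e+00, 8.74064793e-02, 1.75234205e-01, 1.65980216e+00,
       3.81643485e-05, 1.57078159e+00]), 'joint_velocities': array([-0.00161765, -0.0015138 ,  0.00214259,  0.00010118, -0.00080953,
       -0.00216017]), 'joint_efforts': array([ 4.66730773e-05, -5.21558690e+01,  4.65653694e+01,  1.60767505e-02,
        2.69137178e-05, -6.93927859e-06]), 'ee_pos': array([0.13483534, 0.53298744, 0.2115639 ]), 'ee_rot': array([ 0.70162178,  0.08697069,  0.70175152, -0.08779402]), 'wrist_force': array([-0.01287418,  0.11262925,  0.34232146]), 'ft_torque': array([-0.00397372, -0.0193725 , -0.04870669]), 'gripper_width': 0.08551391046822664}
```

View pics/scene0.png

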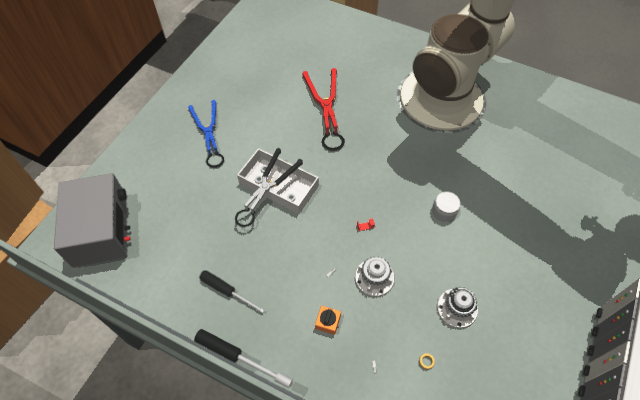

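View pics/top0.png

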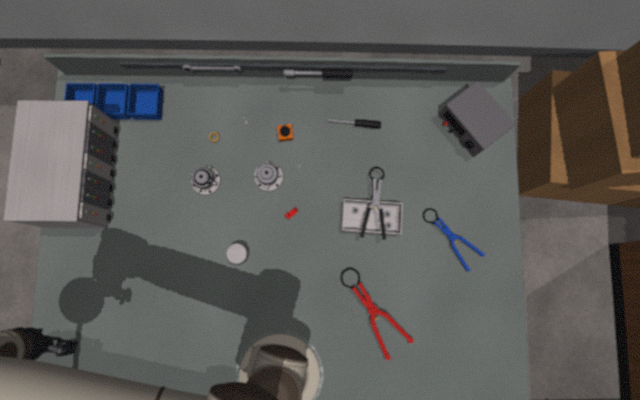

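The scene picture shows three plier-shaped things: steel and black on the tray (267,187), blue (208,133) and red (325,110). It also shows two brackets, at (376,272) and (460,305). The top picture shows the steel pliers at (376,200), and the brackets at (267,175) and (205,179). I'll check crops of these next.

Run:
```python
import cv2, numpy as np
s=cv2.imread("pics/scene0.png"); t=cv2.imread("pics/top0.png")
r=lambda im,x0,y0,x1,y1,k:cv2.resize(im[y0:y1,x0:x1],None,fx=k,fy=k,interpolation=cv2.INTER_CUBIC)
a=r(s,225,140,325,235,4);b=r(s,345,245,490,335,2.75)
c=r(t,335,160,410,245,4);d=r(t,180,150,300,200,3.3)
W=np.zeros((600,800,3),np.uint8)
for im,(x,y) in ((a,(0,0)),(b,(400,0)),(c,(0,380)),(d,(400,380))):
    h=min(im.shape[0],600-y);w=min(im.shape[1],800-x);W[y:y+h,x:x+w]=im[:h,:w]
cv2.imwrite("pics/crop1.png",W)
cv2.imwrite("pics/crop2.png",r(t,335,160,410,245,7))
```

```text
(no output)
```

View pics/crop1.png

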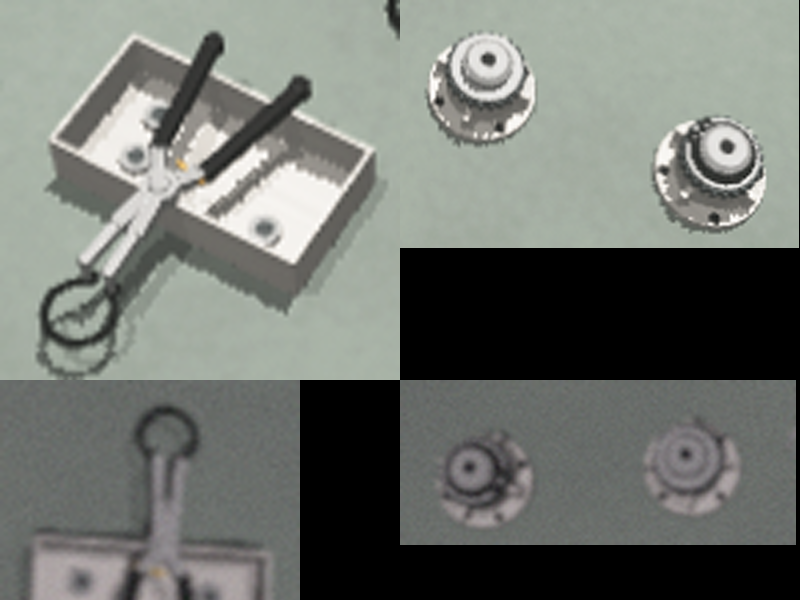

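View pics/crop2.png

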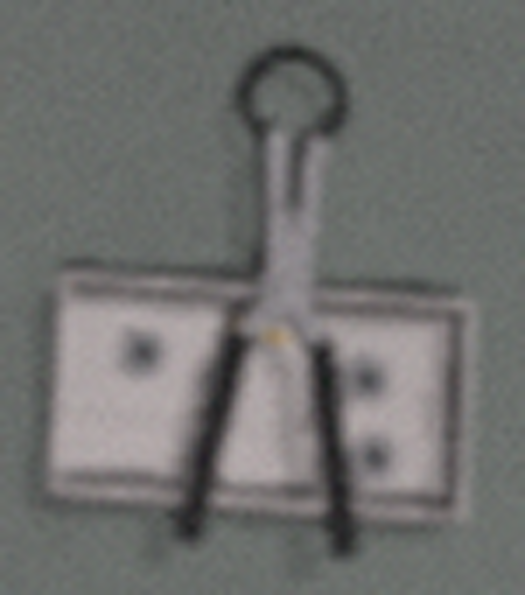

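The crops settle both choices. The steel pliers with black handles lie across the tray. The left bracket in the scene view (376,272), which is (267,175) in the top view, has no black ring, while the other at (460,305) has one. Next I'll measure them.

```bash
cat > h.py <<'E'
import cv2, numpy as np
from bench import bot, eyes, workorder
def cam(n):
    m=eyes.camera_model(n); K=np.array([[m['fx'],0,m['cx']],[0,m['fy'],m['cy']],[0,0,1]])
    return K,np.array(m['distortion']),np.array(m['R']),np.array(m['t'])
def rays(n,px):
    K,d,R,t=cam(n)
    u=cv2.undistortPoints(np.array(px,float).reshape(-1,1,2),K,d).reshape(-1,2)
    D=np.c_[u,np.ones(len(u))]@R
    return -R.T@t, D
def plane(n,px,z):
    C,D=rays(n,px); s=(z-C[2])/D[:,2]; return C+D*s[:,None]
def proj(n,X):
    K,d,R,t=cam(n); return cv2.projectPoints(np.array(X,float).reshape(-1,3),cv2.Rodrigues(R)[0],t,K,d)[0].reshape(-1,2)
def tri(px):  # dict name->px
    A=np.zeros((3,3));b=np.zeros(3);L=[]
    for n,p in px.items():
        C,D=rays(n,[p]);d=D[0]/np.linalg.norm(D[0]);P=np.eye(3)-np.outer(d,d);A+=P;b+=P@C;L.append((C,P))
    X=np.linalg.solve(A,b); return X,[round(float(np.linalg.norm(P@(X-C)))*1000,2) for C,P in L]
E
python3 - <<'E'
from h import *
V=[]
for n,(x0,y0,x1,y1) in (("scene",(232,140,325,235)),("top",(335,160,412,250))):
    im=cv2.imread(f"pics/{n}0.png"); g=cv2.cvtColor(im,cv2.COLOR_BGR2GRAY)
    k=4; c=cv2.resize(g[y0:y1,x0:x1],None,fx=k,fy=k,interpolation=cv2.INTER_CUBIC)
    th=55 if n=="scene" else 52
    m=(c<th).astype(np.uint8)
    N,l,st,ce=cv2.connectedComponentsWithStats(m)
    out=cv2.cvtColor(c,cv2.COLOR_GRAY2BGR)
    for i in range(1,N):
        if st[i,4]<150: continue
        ys,xs=np.nonzero(l==i); P=np.c_[(xs+.5)/k-.5+x0,(ys+.5)/k-.5+y0]
        W=plane(n,P,0.046)[:,:2]; mu=W.mean(0); u,s,v=np.linalg.svd(W-mu,full_matrices=False)
        q=(W-mu)@v[0]; r=(W-mu)@v[1]
        print(n,i,st[i],"pxc",P.mean(0).round(1),"W",mu.round(4),"ends",(mu+v[0]*np.percentile(q,0.5)).round(4),(mu+v[0]*np.percentile(q,99.5)).round(4),"ang",round(np.degrees(np.arctan2(v[0,1],v[0,0])),2),"wid",round(4*r.std(),4))
        out[l==i]=np.array([(0,0,255),(0,255,0),(255,0,0),(0,255,255),(255,0,255)])[i%5]
    V.append(out)
h=max(v.shape[0] for v in V); V=[cv2.copyMakeBorder(v,0,h-v.shape[0],0,0,0) for v in V]
cv2.imwrite("pics/mask1.png",np.hstack(V))
E
```

```text
scene 1 [361   0  11  29 186] pxc [323.  143.1] W [ 0.33   -0.2171] ends [ 0.321  -0.2243] [ 0.3393 -0.2097] ang 38.52 wid 0.0056
scene 2 [ 127   36   68  108 1314] pxc [272.4 161.4] W [ 0.4395 -0.3058] ends [ 0.3981 -0.3098] [ 0.4841 -0.3014] ang 5.57 wid 0.0136
scene 3 [178  79 103 101 978] pxc [290. 172.] W [ 0.448  -0.2504] ends [ 0.4052 -0.2389] [ 0.4944 -0.2628] ang -15.01 wid 0.0074
scene 13 [ 64 285  29  57 305] pxc [252.1 218.3] W [ 0.6048 -0.2673] ends [ 0.5852 -0.2721] [ 0.6228 -0.2629] ang 13.71 wid 0.0084
scene 14 [ 15 286  45  60 406] pxc [238.7 220.1] W [ 0.6231 -0.2933] ends [ 0.6097 -0.3102] [ 0.6358 -0.2774] ang 51.41 wid 0.0225
top 8 [103 192  36 114 832] pxc [364.6 222.1] W [ 0.4533 -0.2511] ends [ 0.4963 -0.262 ] [ 0.4121 -0.2407] ang 165.8 wid 0.0068
top 9 [181 200  21 115 834] pxc [382.1 224.7] W [ 0.4459 -0.3039] ends [ 0.491  -0.2992] [ 0.4061 -0.308 ] ang -174.08 wid 0.0071
```

View pics/mask1.png

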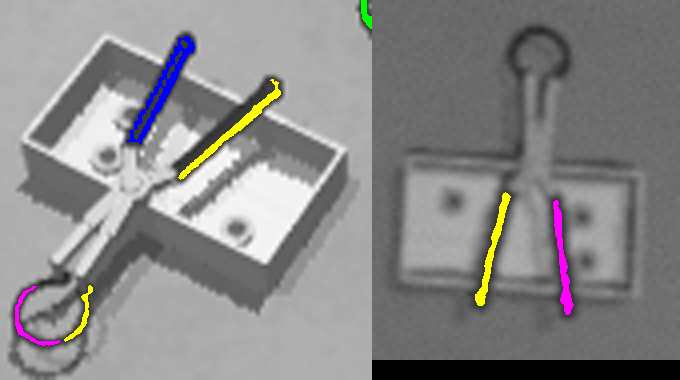

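The scene mask only caught the shaded side of the left handle. I'll raise the thresholds and add the ring and the bracket.

```bash
python3 - <<'E'
from h import *
def comps(n,box,th,z,k=4,mina=150):
    x0,y0,x1,y1=box
    im=cv2.imread(f"pics/{n}0.png"); g=cv2.cvtColor(im,cv2.COLOR_BGR2GRAY)
    c=cv2.resize(g[y0:y1,x0:x1],None,fx=k,fy=k,interpolation=cv2.INTER_CUBIC)
    N,l,st,ce=cv2.connectedComponentsWithStats((c<th).astype(np.uint8))
    o=[]
    for i in range(1,N):
        if st[i,4]<mina: continue
        ys,xs=np.nonzero(l==i);o.append(np.c_[(xs+.5)/k-.5+x0,(ys+.5)/k-.5+y0])
    return o
def line(n,P,z):
    W=plane(n,P,z)[:,:2];mu=W.mean(0);v=np.linalg.svd(W-mu,full_matrices=False)[2][0]
    v=v*np.sign(v[0]);q=(W-mu)@v
    print(n,"px",P.mean(0).round(1),"mu",mu.round(4),"rear",(mu+v*q.min()).round(4),"front",(mu+v*q.max()).round(4),"ang",round(np.degrees(np.arctan2(v[1],v[0])),2))
for P in comps("scene",(258,140,310,187),78,0): 
    if len(P)>800: line("scene",P,.047)
for P in comps("top",(355,202,395,245),62,0):
    if len(P)>800: line("top",P,.049)
# ring: outer edge of dark annulus
for n,box,th in (("top",(362,160,390,182),62),("scene",(232,205,258,232),70)):
    o=comps(n,box,th,0); P=max(o,key=len)
    W=plane(n,P,.026)[:,:2].astype(np.float32)
    (cx,cy),r=cv2.minEnclosingCircle(W)
    H=cv2.convexHull(W)[:,0]; print(n,"ring n",len(P),"encl",round(cx,4),round(cy,4),round(r,4), "bbox",W.min(0).round(4),W.max(0).round(4))
    x,y=W.T; A=np.c_[x,y,np.ones(len(x))]; s=np.linalg.lstsq(A,x*x+y*y,rcond=None)[0]; c=s[:2]/2; print("  algfit",c.round(4),round(float(np.sqrt(s[2]+c@c)),4))
E
python3 - <<'E'
from h import *
s=cv2.imread("pics/scene0.png");t=cv2.imread("pics/top0.png")
a=cv2.resize(s[245:305,345:410],None,fx=6,fy=6,interpolation=cv2.INTER_CUBIC)
b=cv2.resize(t[155:197,245:290],None,fx=8.5,fy=8.5,interpolation=cv2.INTER_CUBIC)
b=cv2.convertScaleAbs(b,alpha=1.6)
h=min(a.shape[0],b.shape[0]);cv2.imwrite("pics/brk.png",np.hstack([a[:h],b[:h]]))
E
```

```text
scene px [271.8 162. ] mu [ 0.4423 -0.3057] rear [ 0.3964 -0.3101] front [ 0.4873 -0.3013] ang 5.53
scene px [289.1 171.3] mu [ 0.4478 -0.2529] rear [ 0.4035 -0.2411] front [ 0.4963 -0.2659] ang -14.98
top px [364.5 222.5] mu [ 0.4518 -0.2503] rear [ 0.4101 -0.2396] front [ 0.4977 -0.262 ] ang -14.36
top px [382.1 225. ] mu [ 0.4449 -0.3035] rear [ 0.4037 -0.3078] front [ 0.4922 -0.2987] ang 5.87
top ring n 635 encl 0.6074 -0.2901 0.0241 bbox [ 0.5928 -0.3133] [ 0.6308 -0.2665]
  algfit [ 0.6075 -0.2903] 0.0209
scene ring n 1343 encl 0.6008 -0.291 0.0275 bbox [ 0.5751 -0.316 ] [ 0.626  -0.2688]
  algfit [ 0.6016 -0.2925] 0.0221
```

View pics/brk.png

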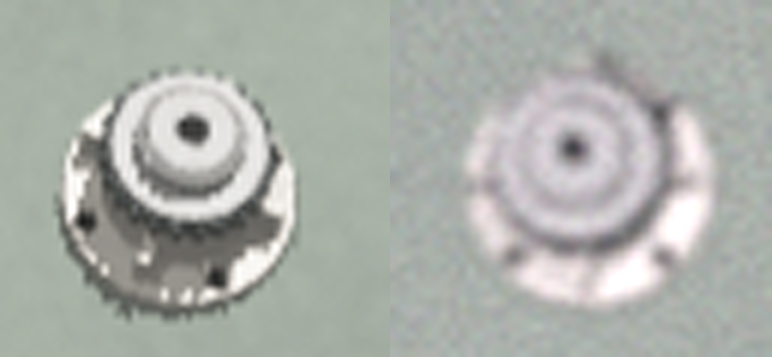

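Run:
```python
from h import *
def dark(n,x0,y0,x1,y1,k=8):
    g=cv2.cvtColor(cv2.imread(f"pics/{n}0.png"),cv2.COLOR_BGR2GRAY).astype(np.float32)[y0:y1,x0:x1]
    w=np.clip(np.median(g)-15-g,0,None);yy,xx=np.mgrid[y0:y1,x0:x1];return np.array([(w*xx).sum(),(w*yy).sum()])/w.sum()
a=dark("scene",373,262,382,271);b=dark("top",307-45+0,168,273,177)
print(a,b); print("spigot hole tri",tri({"scene":a,"top":b}),plane("scene",[a],.067),plane("top",[b],.067))
# washer outline (bright disc) in scene z=.053 radius 29
g=cv2.cvtColor(cv2.imread("pics/scene0.png"),cv2.COLOR_BGR2GRAY)
# yellow pivot spring dots / handle ends
for nm,s,t in (("hL rear",(0.4035,-0.2411),(0.4101,-0.2396)),("hR rear",(.3964,-.3101),(.4037,-.3078)),("hL front",(.4963,-.2659),(.4977,-.262)),("hR front",(.4873,-.3013),(.4922,-.2987))):
    ps=proj("scene",[[*s,.047]])[0];pt=proj("top",[[*t,.049]])[0];X,e=tri({"scene":ps,"top":pt});print(nm,ps.round(1),pt.round(1),X.round(4),e)
ps=proj("scene",[[.6016,-.2925,.026]])[0];pt=proj("top",[[.6075,-.2903,.026]])[0];print("ring",ps,pt,tri({"scene":ps,"top":pt}))
for n in("scene","top"):K,d,R,t=cam(n);print(n,(-R.T@t).round(3))
```

```text
[376.68938021 266.11888365] [266.19559229 172.04683196]
spigot hole tri (array([0.59765573, 0.04696435, 0.07127291]), [0.46, 0.46]) [[0.59560095 0.04699812 0.067     ]] [[0.59874147 0.04698926 0.067     ]]
hL rear [301.6 160.1] [361.  236.3] [ 0.4093 -0.2383  0.0561] [0.57, 0.57]
hR rear [279.2 148.3] [383.7 238.6] [ 0.4029 -0.3061  0.0572] [0.43, 0.43]
hL front [275.1 183.8] [368.3 207.4] [ 0.498  -0.2631  0.0508] [1.37, 1.37]
hR front [264.4 175.8] [380.4 209.3] [ 0.4914 -0.298   0.0547] [0.1, 0.1]
ring [244.73767011 217.23707892] [376.25551843 173.6731728 ] (array([ 0.60544827, -0.28896753,  0.03497571]), [0.1, 0.1])
scene [1.061 0.145 1.106]
top [ 0.297 -0.099  1.412]
```

```bash
cat >> h.py <<'E'
from scipy.spatial.transform import Rotation as Ro
def pose():
    o=bot.get_obs();q=o['ee_rot'];return o,Ro.from_quat([q[1],q[2],q[3],q[0]]).as_matrix()
def go(target,yaw,o=None):
    """needed tool shift (cm) in current tool axes and wx turn so that tool z (or -z) points along yaw"""
    o,R=pose(); d=R.T@(np.array(target)-o['ee_pos'])*100
    des=np.array([np.cos(yaw),np.sin(yaw),0]);b=R.T@des
    ang=[np.arctan2(-b[1],b[2]),np.arctan2(b[1],-b[2])]
    print("t",round(o['time_s'],2),"pos",o['ee_pos'].round(4),"shift cm",d.round(2),"wx",np.round(ang,3),"F",o['wrist_force'].round(1),"T",o['ft_torque'].round(2),"w",round(o['gripper_width'],4))
    print(" Rcols x",R[:,0].round(3),"y",R[:,1].round(3),"z",R[:,2].round(3))
E
python3 -c "
from h import *
print(bot.finger_overhang,bot.get_obs()['qpos'].round(3))
go([.4665,-.2798,.13],np.radians(-4.5))"
```

```text
0.011 [1.323 0.087 0.175 1.66  0.    1.571]
t 0.1 pos [0.1348 0.533  0.2116] shift cm [  8.24 -70.65  52.09] wx [-0.169  2.972] F [-0.   0.1  0.3] T [-0.   -0.02 -0.05] w 0.0855
 Rcols x [-0.    -0.001 -1.   ] y [ 0.245  0.969 -0.001] z [ 0.969 -0.245 -0.   ]
```

Request:
apply_moves(commands=[{"ty": -1.5,"tz": 1.1,"gripper": 1},{"ty": -2.8,"tz": 2.05},{"ty": -2.8,"tz": 2.05},{"ty": -2.8,"tz": 2.05},{"ty": -2.8,"tz": 2.05},{"ty": -2.8,"tz": 2.05},{"ty": -2.8,"tz": 2.05},{"ty": -2.8,"tz": 2.05},{"ty": -2.8,"tz": 2.05},{"ty": -2.8,"tz": 2.05},{"ty": -2.8,"tz": 2.05},{"ty": -2.8,"tz": 2.05}])

```text
invalid input at $.commands[0]: expected keys tx, ty, tz, wx, wy, wz, gripper
```

Request:
apply_moves(commands=[{"ty": -2.8,"tz": 2.05},{"ty": -2.8,"tz": 2.05},{"ty": -2.8,"tz": 2.05},{"ty": -2.8,"tz": 2.05},{"ty": -2.8,"tz": 2.05},{"ty": -2.8,"tz": 2.05},{"ty": -2.8,"tz": 2.05},{"ty": -2.8,"tz": 2.05},{"ty": -2.8,"tz": 2.05},{"ty": -2.8,"tz": 2.05},{"ty": -2.8,"tz": 2.05},{"ty": -2.8,"tz": 2.05}])

```text
invalid input at $.commands[0]: expected keys tx, ty, tz, wx, wy, wz, gripper
```

```bash
python3 -c "
from h import *
go([.4665,-.2798,.13],np.radians(-4.5))"
```

```text
t 0.1 pos [0.1348 0.533  0.2116] shift cm [  8.24 -70.65  52.09] wx [-0.169  2.972] F [-0.   0.1  0.3] T [-0.   -0.02 -0.05] w 0.0855
 Rcols x [-0.    -0.001 -1.   ] y [ 0.245  0.969 -0.001] z [ 0.969 -0.245 -0.   ]
```

All keys are required in every row.

Request:
apply_moves(commands=[{"tx": 0,"ty": -1.5,"tz": 1.1,"wx": 0,"wy": 0,"wz": 0,"gripper": 1},{"tx": 0,"ty": -2.8,"tz": 2.05,"wx": 0,"wy": 0,"wz": 0,"gripper": 1},{"tx": 0,"ty": -2.8,"tz": 2.05,"wx": 0,"wy": 0,"wz": 0,"gripper": 1},{"tx": 0,"ty": -2.8,"tz": 2.05,"wx": 0,"wy": 0,"wz": 0,"gripper": 1},{"tx": 0,"ty": -2.8,"tz": 2.05,"wx": 0,"wy": 0,"wz": 0,"gripper": 1},{"tx": 0,"ty": -2.8,"tz": 2.05,"wx": 0,"wy": 0,"wz": 0,"gripper": 1},{"tx": 0,"ty": -2.8,"tz": 2.05,"wx": 0,"wy": 0,"wz": 0,"gripper": 1},{"tx": 0,"ty": -2.8,"tz": 2.05,"wx": 0,"wy": 0,"wz": 0,"gripper": 1},{"tx": 0,"ty": -2.8,"tz": 2.05,"wx": 0,"wy": 0,"wz": 0,"gripper": 1},{"tx": 0,"ty": -2.8,"tz": 2.05,"wx": 0,"wy": 0,"wz": 0,"gripper": 1},{"tx": 0,"ty": -2.8,"tz": 2.05,"wx": 0,"wy": 0,"wz": 0,"gripper": 1},{"tx": 0,"ty": -2.8,"tz": 2.05,"wx": 0,"wy": 0,"wz": 0,"gripper": 1}])

```text
time_s: 1.1
ee_pos: [0.2849, 0.1605, 0.2121]
ee_rot: [0.702, 0.087, 0.702, -0.087]
wrist_force: [0.6, 0.0, 0.5]
gripper_width: 0.0854
```

```bash
python3 -c "
from h import *
go([.4665,-.2798,.13],np.radians(-4.5))"
```

```text
t 1.1 pos [0.2849 0.1605 0.2121] shift cm [  8.21 -38.25  28.37] wx [-0.169  2.973] F [0.6 0.  0.5] T [-0.01 -0.02  0.01] w 0.0854
 Rcols x [ 0.  0. -1.] y [0.245 0.97  0.   ] z [ 0.97  -0.245  0.   ]
```

Request:
apply_moves(commands=[{"tx": 0,"ty": -2.9,"tz": 2.1,"wx": 0,"wy": 0,"wz": 0,"gripper": 1},{"tx": 0,"ty": -2.9,"tz": 2.1,"wx": 0,"wy": 0,"wz": 0,"gripper": 1},{"tx": 0,"ty": -2.9,"tz": 2.1,"wx": 0,"wy": 0,"wz": 0,"gripper": 1},{"tx": 0,"ty": -2.9,"tz": 2.1,"wx": 0,"wy": 0,"wz": 0,"gripper": 1},{"tx": 0,"ty": -2.9,"tz": 2.1,"wx": 0,"wy": 0,"wz": 0,"gripper": 1},{"tx": 0,"ty": -2.9,"tz": 2.1,"wx": 0,"wy": 0,"wz": 0,"gripper": 1},{"tx": 0,"ty": -2.9,"tz": 2.1,"wx": 0,"wy": 0,"wz": 0,"gripper": 1},{"tx": 0,"ty": -2.9,"tz": 2.1,"wx": 0,"wy": 0,"wz": 0,"gripper": 1},{"tx": 0,"ty": -2.9,"tz": 2.1,"wx": 0,"wy": 0,"wz": 0,"gripper": 1},{"tx": 0,"ty": -2.9,"tz": 2.1,"wx": 0,"wy": 0,"wz": 0,"gripper": 1},{"tx": 1,"ty": -2.9,"tz": 2.1,"wx": 0,"wy": 0,"wz": 0,"gripper": 1},{"tx": 1,"ty": -2.9,"tz": 2.1,"wx": 0,"wy": 0,"wz": 0,"gripper": 1}])

```text
time_s: 2.1
ee_pos: [0.4443, -0.2392, 0.192]
ee_rot: [0.702, 0.087, 0.701, -0.088]
wrist_force: [0.8, 0.1, 0.3]
gripper_width: 0.0854
```

Request:
apply_moves(commands=[{"tx": 1.5,"ty": -1.7,"tz": 1.6,"wx": 0,"wy": 0,"wz": 0,"gripper": 1},{"tx": 1.5,"ty": -1.7,"tz": 1.5,"wx": 0,"wy": 0,"wz": 0,"gripper": 1},{"tx": 1.0,"ty": 0,"tz": 0,"wx": -0.085,"wy": 0,"wz": 0,"gripper": 1},{"tx": 0.5,"ty": 0,"tz": 0,"wx": -0.084,"wy": 0,"wz": 0,"gripper": 1},{"tx": 0,"ty": 0,"tz": 0,"wx": 0,"wy": 0,"wz": 0,"gripper": 1},{"tx": 0,"ty": 0,"tz": 0,"wx": 0,"wy": 0,"wz": 0,"gripper": 1}])

```text
time_s: 2.6
ee_pos: [0.4653, -0.2776, 0.1468]
ee_rot: [0.706, 0.029, 0.707, -0.029]
wrist_force: [0.3, -1.4, -0.1]
gripper_width: 0.0852
```

```bash
python3 -c "
from h import *
go([.4665,-.2798,.037],np.radians(-4.5))
for n in ('scene','top'):
    im=eyes.read_camera(n)[:,:,::-1];cv2.imwrite(f'pics/{n}1.png',im)
    p=proj(n,[[.4665,-.2798,.046]])[0].astype(int);print(p)
    c=im[max(p[1]-75,0):p[1]+75,p[0]-90:p[0]+90];c=cv2.resize(c,None,fx=2.2 if n=='x' else 2.2,fy=2.2,interpolation=cv2.INTER_CUBIC)
    cv2.imwrite(f'pics/c_{n}1.png',c)
a=cv2.imread('pics/c_scene1.png');b=cv2.imread('pics/c_top1.png');h=min(a.shape[0],b.shape[0]);cv2.imwrite('pics/hov1.png',np.hstack([a[:h],b[:h]]))
"
```

```text
t 2.6 pos [ 0.4653 -0.2776  0.1468] shift cm [10.98 -0.22  0.14] wx [-3.000e-03  3.139e+00] F [ 0.3 -1.4 -0.1] T [-0.04  0.03  0.01] w 0.0852
 Rcols x [-0.001  0.001 -1.   ] y [0.081 0.997 0.   ] z [ 0.997 -0.081 -0.001]
[276 173]
[374 217]
```

View pics/hov1.png

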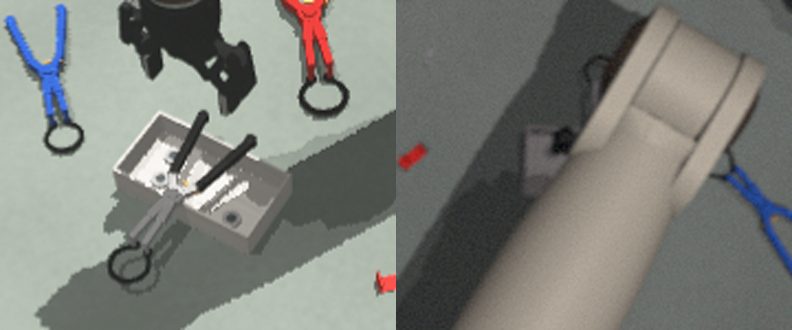

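```bash
python3 -c "
from h import *
o,R=pose()
for s in (1,-1):
  for z in (0,.013):
    for off in (.0427,.057):
      X=o['ee_pos']+R@np.array([.011-z,s*off,0]);print(s,z,off,X.round(3),proj('scene',[X])[0].round(1))
"
python3 - <<'E'
import cv2
im=cv2.imread('pics/scene1.png');cv2.imwrite('pics/f1.png',cv2.resize(im[90:160,230:310],None,fx=8,fy=8,interpolation=cv2.INTER_CUBIC))
E
```

```text
1 0 0.0427 [ 0.469 -0.235  0.137] [289.5 159. ]
1 0 0.057 [ 0.47  -0.221  0.137] [294.6 161.6]
1 0.013 0.0427 [ 0.469 -0.235  0.15 ] [289.2 155.7]
1 0.013 0.057 [ 0.47  -0.221  0.15 ] [294.4 158.3]
-1 0 0.0427 [ 0.462 -0.32   0.137] [259.2 143.8]
-1 0 0.057 [ 0.461 -0.334  0.137] [254.3 141.4]
-1 0.013 0.0427 [ 0.462 -0.32   0.15 ] [258.7 140.4]
-1 0.013 0.057 [ 0.461 -0.334  0.15 ] [253.7 138. ]
```

View pics/f1.png

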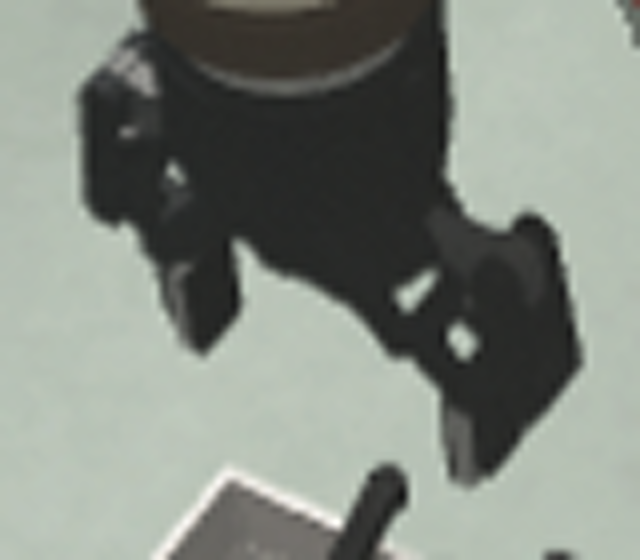

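The fingertips show about 6 px higher in the scene than I projected. I'll lower to a safe height above the handles and compare there before going on.

Request:
apply_moves(commands=[{"tx": 2,"ty": -0.2,"tz": 0.1,"wx": 0,"wy": 0,"wz": 0,"gripper": 1},{"tx": 2,"ty": 0,"tz": 0,"wx": 0,"wy": 0,"wz": 0,"gripper": 1},{"tx": 2,"ty": 0,"tz": 0,"wx": 0,"wy": 0,"wz": 0,"gripper": 1},{"tx": 1.5,"ty": 0,"tz": 0,"wx": 0,"wy": 0,"wz": 0,"gripper": 1},{"tx": 0,"ty": 0,"tz": 0,"wx": 0,"wy": 0,"wz": 0,"gripper": 1},{"tx": 0,"ty": 0,"tz": 0,"wx": 0,"wy": 0,"wz": 0,"gripper": 1}])

```text
time_s: 3.2
ee_pos: [0.4663, -0.2795, 0.0726]
ee_rot: [0.706, 0.028, 0.707, -0.028]
wrist_force: [-0.6, -0.7, 0.2]
gripper_width: 0.0854
```

```bash
python3 -c "
from h import *
go([.4665,-.2798,.037],np.radians(-4.5))
im=eyes.read_camera('scene')[:,:,::-1];cv2.imwrite('pics/scene2.png',im)
c=cv2.resize(im[115:215,220:330],None,fx=6,fy=6,interpolation=cv2.INTER_CUBIC)
o,R=pose()
for s in (1,-1):
  for f in (.011,-.011):
    X=o['ee_pos']+R@np.array([-.002,s*.0427,f]);p=proj('scene',[X])[0];print(s,f,X.round(3),p.round(1),((p-[220,115]+.5)*6).round())
cv2.imwrite('pics/f2.png',c)
"
```

```text
t 3.2 pos [ 0.4663 -0.2795  0.0726] shift cm [ 3.56 -0.03  0.02] wx [-1.000e-03  3.141e+00] F [-0.6 -0.7  0.2] T [-0.03 -0.03  0.05] w 0.0854
 Rcols x [-0.  0. -1.] y [0.08  0.997 0.   ] z [ 0.997 -0.08  -0.   ]
1 0.011 [ 0.481 -0.238  0.075] [287.3 177. ] [407. 375.]
1 -0.011 [ 0.459 -0.236  0.075] [292.3 170.6] [437. 337.]
-1 0.011 [ 0.474 -0.323  0.076] [258.2 162.1] [232. 286.]
-1 -0.011 [ 0.452 -0.321  0.075] [263.3 155.9] [263. 249.]
```

View pics/f2.png

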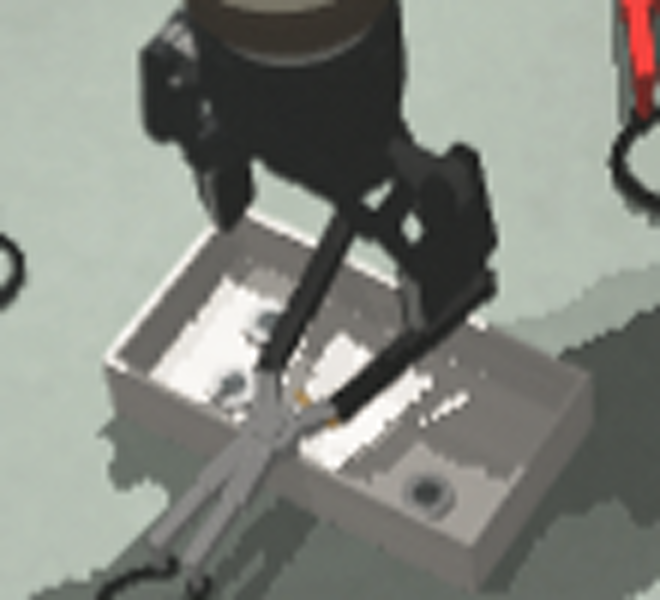

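```bash
python3 -c "
from h import *
o,R=pose()
f=lambda p:((np.array(p)-[220,115]+.5)*6).round().tolist()
for nm,v in (('body front',[-.062,0,.038]),('body frontL',[-.062,.0425,.038]),('body frontR',[-.062,-.0425,.038]),('body ctr',[-.062,0,0]),('axis -.12',[-.12,0,0]),('axis -.16',[-.16,0,0])):
    X=o['ee_pos']+R@np.array(v);print(nm,X.round(3),f(proj('scene',[X])[0]))
print('base',proj('scene',[[0,0,0],[0.09,0,0],[-.09,0,0]]).round(1), proj('top',[[0,0,0]]))
c=cv2.imread('pics/scene2.png');cv2.imwrite('pics/f3.png',cv2.resize(c[0:200,220:520],None,fx=2.6,fy=2.6))
"
```

```text
body front [ 0.505 -0.283  0.136] [267.0, 291.0]
body frontL [ 0.508 -0.24   0.135] [359.0, 338.0]
body frontR [ 0.501 -0.325  0.136] [177.0, 245.0]
body ctr [ 0.467 -0.28   0.135] [322.0, 223.0]
axis -.12 [ 0.467 -0.28   0.193] [310.0, 131.0]
axis -.16 [ 0.467 -0.28   0.233] [301.0, 62.0]
base [[440.9  98.6]
 [430.3 120. ]
 [450.9  78.5]] [[278.97450018 374.91580739]]
```

View pics/f3.png

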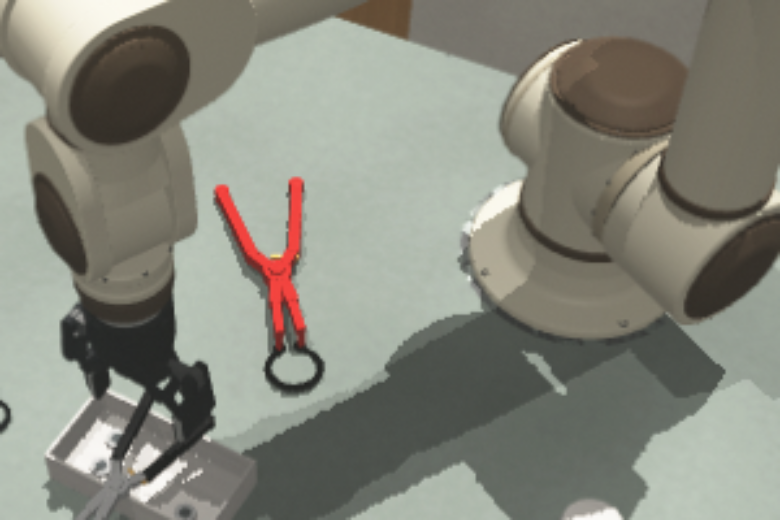

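Request:
apply_moves(commands=[{"tx": 1.0,"ty": 0,"tz": 0,"wx": 0,"wy": 0,"wz": 0,"gripper": 1},{"tx": 1.0,"ty": 0,"tz": 0,"wx": 0,"wy": 0,"wz": 0,"gripper": 1},{"tx": 1.0,"ty": 0,"tz": 0,"wx": 0,"wy": 0,"wz": 0,"gripper": 1},{"tx": 0,"ty": 0,"tz": 0,"wx": 0,"wy": 0,"wz": 0,"gripper": 1},{"tx": 0,"ty": 0,"tz": 0,"wx": 0,"wy": 0,"wz": 0,"gripper": 1}])

```text
time_s: 3.67
ee_pos: [0.4659, -0.2794, 0.0413]
ee_rot: [0.706, 0.028, 0.707, -0.028]
wrist_force: [-0.4, 0.1, 0.2]
gripper_width: 0.0854
```

```bash
python3 -c "
from h import *
go([.4665,-.2798,.037],np.radians(-4.5))
im=eyes.read_camera('scene')[:,:,::-1];cv2.imwrite('pics/scene3.png',im)
cv2.imwrite('pics/f4.png',cv2.resize(im[120:210,225:325],None,fx=6.5,fy=6.5,interpolation=cv2.INTER_CUBIC))
"
```

```text
t 3.67 pos [ 0.4659 -0.2794  0.0413] shift cm [ 0.43 -0.03  0.06] wx [-0.     3.141] F [-0.4  0.1  0.2] T [-0.01 -0.01  0.  ] w 0.0854
 Rcols x [-0.001  0.001 -1.   ] y [0.079 0.997 0.001] z [ 0.997 -0.079 -0.002]
```

View pics/f4.png

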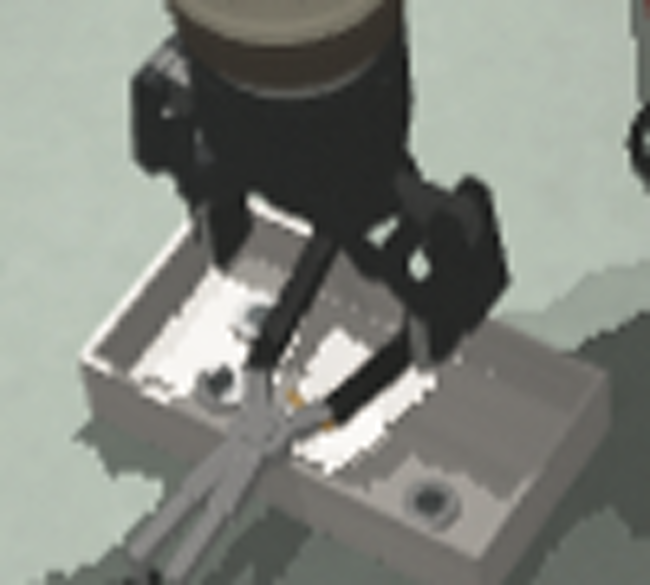

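Request:
apply_moves(commands=[{"tx": 0.2,"ty": 0,"tz": 0,"wx": 0,"wy": 0,"wz": 0,"gripper": 0.71},{"tx": 0,"ty": 0,"tz": 0,"wx": 0,"wy": 0,"wz": 0,"gripper": 0.71},{"tx": 0,"ty": 0,"tz": 0,"wx": 0,"wy": 0,"wz": 0,"gripper": 0.71},{"tx": 0,"ty": 0,"tz": 0,"wx": 0,"wy": 0,"wz": 0,"gripper": 0.71},{"tx": 0,"ty": 0,"tz": 0,"wx": 0,"wy": 0,"wz": 0,"gripper": 0.71}], force=20)

```text
time_s: 4.13
ee_pos: [0.4666, -0.2798, 0.0404]
ee_rot: [0.707, 0.028, 0.706, -0.028]
wrist_force: [0.4, -0.2, 0.4]
gripper_width: 0.0611
```

```bash
python3 -c "
from h import *
go([.4665,-.2798,.038],np.radians(-4.5))
im=eyes.read_camera('scene')[:,:,::-1];cv2.imwrite('pics/scene4.png',im)
cv2.imwrite('pics/f5.png',cv2.resize(im[120:210,225:325],None,fx=6.5,fy=6.5,interpolation=cv2.INTER_CUBIC))
"
```

```text
t 4.13 pos [ 0.4666 -0.2798  0.0404] shift cm [ 0.24  0.   -0.01] wx [-0.     3.141] F [ 0.4 -0.2  0.4] T [-0.04  0.03 -0.02] w 0.0611
 Rcols x [ 0. -0. -1.] y [ 0.079  0.997 -0.   ] z [ 0.997 -0.079  0.   ]
```

View pics/f5.png

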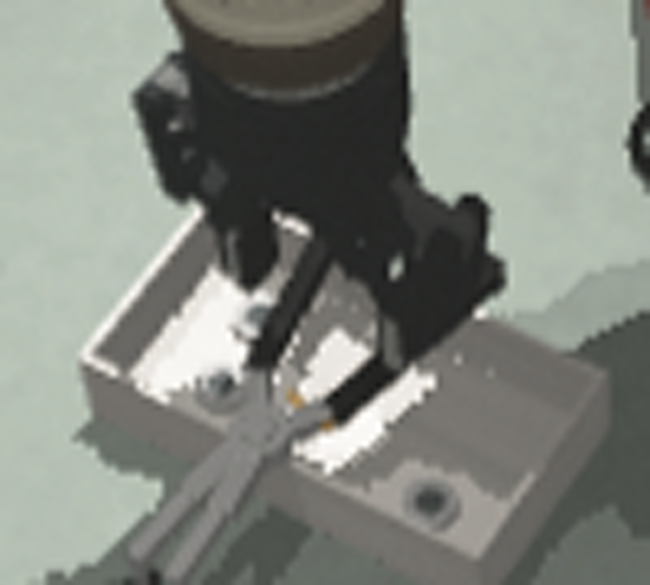

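Request:
apply_moves(commands=[{"tx": 0.4,"ty": 0,"tz": 0.4,"wx": 0,"wy": 0,"wz": 0,"gripper": 0.71},{"tx": 0.4,"ty": 0,"tz": 0,"wx": 0,"wy": 0,"wz": 0,"gripper": 0.71},{"tx": 0,"ty": 0,"tz": 0,"wx": 0,"wy": 0,"wz": 0,"gripper": 0.71},{"tx": 0,"ty": 0,"tz": 0,"wx": 0,"wy": 0,"wz": 0,"gripper": 0.71}], force=20)

```text
time_s: 4.52
ee_pos: [0.4702, -0.2799, 0.0316]
ee_rot: [0.706, 0.028, 0.707, -0.028]
wrist_force: [0.8, -0.6, -0.6]
gripper_width: 0.0603
```

```bash
python3 -c "
from h import *
go([.4705,-.2801,.033],np.radians(-4.5))
im=eyes.read_camera('scene')[:,:,::-1];cv2.imwrite('pics/scene5.png',im)
cv2.imwrite('pics/f6.png',cv2.resize(im[120:210,225:325],None,fx=6.5,fy=6.5,interpolation=cv2.INTER_CUBIC))
"
```

```text
t 4.52 pos [ 0.4702 -0.2799  0.0316] shift cm [-0.14 -0.02  0.03] wx [-0.     3.141] F [ 0.8 -0.6 -0.6] T [-0.01 -0.03 -0.  ] w 0.0603
 Rcols x [-0.001  0.001 -1.   ] y [0.079 0.997 0.   ] z [ 0.997 -0.079 -0.001]
```

View pics/f6.png

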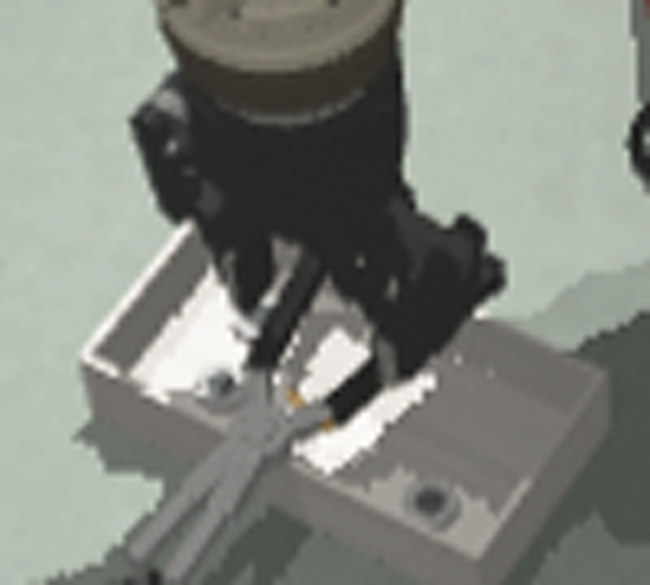

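Request:
apply_moves(commands=[{"tx": 0,"ty": 0,"tz": 0,"wx": 0,"wy": 0,"wz": 0,"gripper": 0.6},{"tx": 0,"ty": 0,"tz": 0,"wx": 0,"wy": 0,"wz": 0,"gripper": 0.5},{"tx": 0,"ty": 0,"tz": 0,"wx": 0,"wy": 0,"wz": 0,"gripper": 0.4},{"tx": 0,"ty": 0,"tz": 0,"wx": 0,"wy": 0,"wz": 0,"gripper": 0.3},{"tx": 0,"ty": 0,"tz": 0,"wx": 0,"wy": 0,"wz": 0,"gripper": 0.2},{"tx": 0,"ty": 0,"tz": 0,"wx": 0,"wy": 0,"wz": 0,"gripper": 0},{"tx": 0,"ty": 0,"tz": 0,"wx": 0,"wy": 0,"wz": 0,"gripper": 0},{"tx": 0,"ty": 0,"tz": 0,"wx": 0,"wy": 0,"wz": 0,"gripper": 0}], force=40)

```text
time_s: 5.23
ee_pos: [0.4703, -0.2799, 0.0319]
ee_rot: [0.706, 0.028, 0.707, -0.028]
wrist_force: [-0.2, -0.1, -0.7]
gripper_width: -0.0003
```

```bash
python3 -c "
from h import *
go([.4705,-.2801,.033],np.radians(-4.5))
im=eyes.read_camera('scene')[:,:,::-1];cv2.imwrite('pics/scene6.png',im)
cv2.imwrite('pics/f7.png',cv2.resize(im[120:235,225:325],None,fx=5.2,fy=5.2,interpolation=cv2.INTER_CUBIC))
"
```

```text
t 5.23 pos [ 0.4703 -0.2799  0.0319] shift cm [-0.11 -0.01  0.02] wx [-0.     3.141] F [-0.2 -0.1 -0.7] T [-0.01  0.    0.01] w -0.0003
 Rcols x [-0.  0. -1.] y [0.079 0.997 0.   ] z [ 0.997 -0.079 -0.   ]
```

View pics/f7.png

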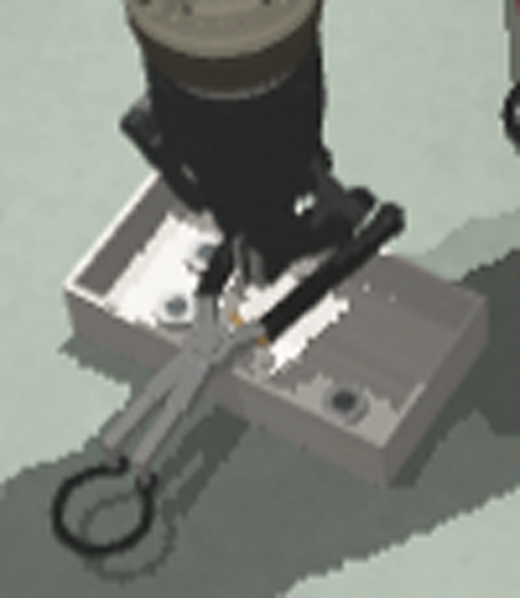

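The fingers shut to zero above the handles, and the pliers look undisturbed. With the tip now a single point, I can measure its offset.

```bash
python3 -c "
from h import *
o,R=pose()
for z in (0,.011):
  for f in (-.011,0,.011):
    X=o['ee_pos']+R@np.array([z,0,f]);p=proj('scene',[X])[0];print(X.round(3),p.round(1),((p-[225,120]+.5)*5.2).round())
im=cv2.imread('pics/scene6.png');cv2.imwrite('pics/f8.png',cv2.resize(im[145:195,250:310],None,fx=12,fy=12,interpolation=cv2.INTER_CUBIC))
im=eyes.read_camera('top')[:,:,::-1];cv2.imwrite('pics/top6.png',im)
"
```

```text
[ 0.459 -0.279  0.032] [278.2 174.2] [279. 284.]
[ 0.47  -0.28   0.032] [275.8 177.3] [267. 300.]
[ 0.481 -0.281  0.032] [273.3 180.4] [254. 317.]
[ 0.459 -0.279  0.021] [278.5 176.6] [281. 297.]
[ 0.47  -0.28   0.021] [276.1 179.7] [268. 313.]
[ 0.481 -0.281  0.021] [273.7 182.8] [256. 329.]
```

View pics/f8.png

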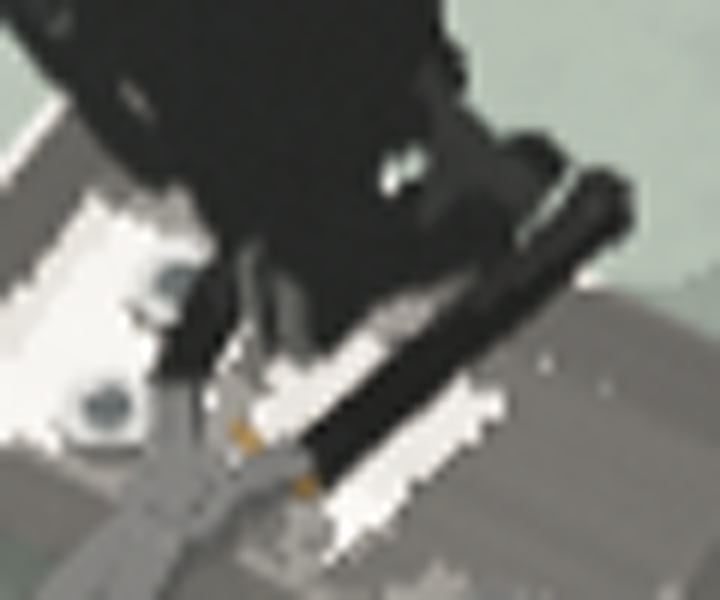

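View pics/top6.png

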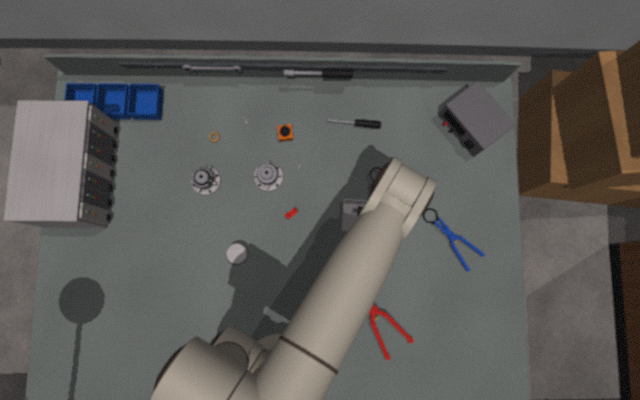

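The fingers passed over the handles without touching, so the tips were above 52 mm even though the TCP read 32 mm. The picture agrees: the tips are about 40 mm higher than nominal in every pose. I'll open and go down in small steps, watching the force.

Request:
apply_moves(commands=[{"tx": 0,"ty": 0,"tz": 0,"wx": 0,"wy": 0,"wz": 0,"gripper": 0.8},{"tx": 0,"ty": 0,"tz": 0,"wx": 0,"wy": 0,"wz": 0,"gripper": 0.8},{"tx": 0,"ty": 0,"tz": 0,"wx": 0,"wy": 0,"wz": 0,"gripper": 0.8},{"tx": 0,"ty": 0,"tz": 0,"wx": 0,"wy": 0,"wz": 0,"gripper": 0.8},{"tx": 0,"ty": 0,"tz": 0,"wx": 0,"wy": 0,"wz": 0,"gripper": 0.8},{"tx": 0,"ty": 0,"tz": 0,"wx": 0,"wy": 0,"wz": 0,"gripper": 0.8}])

```text
time_s: 5.83
ee_pos: [0.4704, -0.2801, 0.0321]
ee_rot: [0.706, 0.028, 0.707, -0.028]
wrist_force: [-0.2, -0.3, -0.2]
gripper_width: 0.0688
```

Request:
apply_moves(commands=[{"tx": 0.2,"ty": 0,"tz": 0,"wx": 0,"wy": 0,"wz": 0,"gripper": 0.8},{"tx": 0.2,"ty": 0,"tz": 0,"wx": 0,"wy": 0,"wz": 0,"gripper": 0.8},{"tx": 0.2,"ty": 0,"tz": 0,"wx": 0,"wy": 0,"wz": 0,"gripper": 0.8},{"tx": 0,"ty": 0,"tz": 0,"wx": 0,"wy": 0,"wz": 0,"gripper": 0.8}])

```text
time_s: 6.17
ee_pos: [0.4703, -0.2801, 0.0258]
ee_rot: [0.706, 0.028, 0.707, -0.028]
wrist_force: [0.6, 0.7, 0.4]
gripper_width: 0.0681
```

```bash
python3 -c "
from h import *
go([.4705,-.2801,.033],np.radians(-4.5)); print(bot.get_obs()['qpos'].round(4),[a for a in dir(bot) if a[0]!='_'])
im=eyes.read_camera('scene')[:,:,::-1];cv2.imwrite('pics/scene7.png',im)
cv2.imwrite('pics/f9.png',cv2.resize(im[120:210,225:325],None,fx=6.5,fy=6.5,interpolation=cv2.INTER_CUBIC))
"
```

```text
t 6.17 pos [ 0.4703 -0.2801  0.0258] shift cm [-0.72  0.    0.02] wx [-0.     3.141] F [0.6 0.7 0.4] T [ 0.   -0.   -0.02] w 0.0681
 Rcols x [-0. -0. -1.] y [ 0.079  0.997 -0.   ] z [ 0.997 -0.079 -0.   ]
[-5.3700e-01  9.0600e-02 -1.8050e-01  1.2999e+00 -1.0000e-04 -4.5820e-01] ['IKError', 'finger_overhang', 'get_obs']
```

View pics/f9.png

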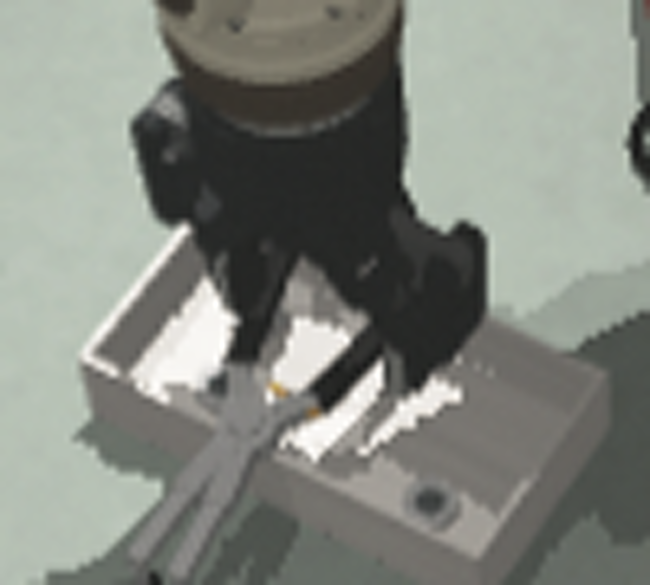

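Run:
```python
import cv2,numpy as np
a=cv2.imread('pics/scene0.png');b=cv2.imread('pics/scene6.png');c=cv2.imread('pics/scene7.png');d=cv2.imread('pics/scene5.png')
f=lambda im:cv2.resize(im[125:240,225:325],None,fx=2.6*1.5,fy=2.6,interpolation=cv2.INTER_CUBIC)
f=lambda im:cv2.resize(im[130:240,225:325],(390,300*1),interpolation=cv2.INTER_CUBIC)
f=lambda im:cv2.resize(im[135:235,228:318],None,fx=4.3*.7,fy=3,interpolation=cv2.INTER_CUBIC)
f=lambda im:cv2.resize(im[138:236,225:320],None,fx=3,fy=3,interpolation=cv2.INTER_CUBIC)
cv2.imwrite('pics/cmp.png',np.vstack([np.hstack([f(a),f(d)]),np.hstack([f(b),f(c)])]))
```

```text
(no output)
```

View pics/cmp.png

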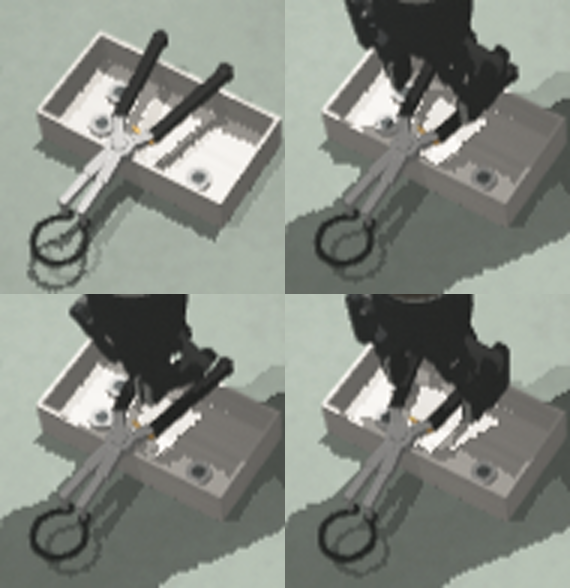

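Opening the fingers nudged the pliers: the head yawed a few degrees. Before going further I'll back straight up, clear the view and measure again.

Request:
apply_moves(commands=[{"tx": -1,"ty": 0,"tz": 0,"wx": 0,"wy": 0,"wz": 0,"gripper": 1},{"tx": -2,"ty": 0,"tz": 0,"wx": 0,"wy": 0,"wz": 0,"gripper": 1},{"tx": -3,"ty": 0,"tz": 0,"wx": 0,"wy": 0,"wz": 0,"gripper": 1},{"tx": -3,"ty": 2,"tz": 0,"wx": 0,"wy": 0,"wz": 0,"gripper": 1},{"tx": 0,"ty": 3,"tz": -1.5,"wx": 0,"wy": 0,"wz": 0,"gripper": 1},{"tx": 0,"ty": 3,"tz": -1.5,"wx": 0,"wy": 0,"wz": 0,"gripper": 1},{"tx": 0,"ty": 3,"tz": -1.5,"wx": 0,"wy": 0,"wz": 0,"gripper": 1},{"tx": 0,"ty": 3,"tz": -1.5,"wx": 0,"wy": 0,"wz": 0,"gripper": 1},{"tx": 0,"ty": 0,"tz": 0,"wx": 0,"wy": 0,"wz": 0,"gripper": 1},{"tx": 0,"ty": 0,"tz": 0,"wx": 0,"wy": 0,"wz": 0,"gripper": 1}])

```text
time_s: 7.05
ee_pos: [0.4216, -0.1348, 0.1174]
ee_rot: [0.707, 0.027, 0.706, -0.027]
wrist_force: [-0.1, 0.4, 0.4]
gripper_width: 0.0853
```

```bash
python3 -c "
from h import *
go([.4705,-.2801,.033],np.radians(-4.5))
S=[]
for n,(x,y,w,h,k) in (('scene',(225,135,90,100,5)),('top',(335,150,78,100,5))):
    im=eyes.read_camera(n)[:,:,::-1];cv2.imwrite(f'pics/{n}8.png',im);S.append(cv2.resize(im[y:y+h,x:x+w],None,fx=4.5,fy=4.5,interpolation=cv2.INTER_CUBIC))
cv2.imwrite('pics/f10.png',np.hstack(S))
"
```

```text
t 7.05 pos [ 0.4216 -0.1348  0.1174] shift cm [  8.46 -14.11   5.97] wx [ 2.00e-03 -3.14e+00] F [-0.1  0.4  0.4] T [-0.04  0.01  0.02] w 0.0853
 Rcols x [ 0.002 -0.001 -1.   ] y [ 0.077  0.997 -0.   ] z [ 0.997 -0.077  0.002]
```

View pics/f10.png

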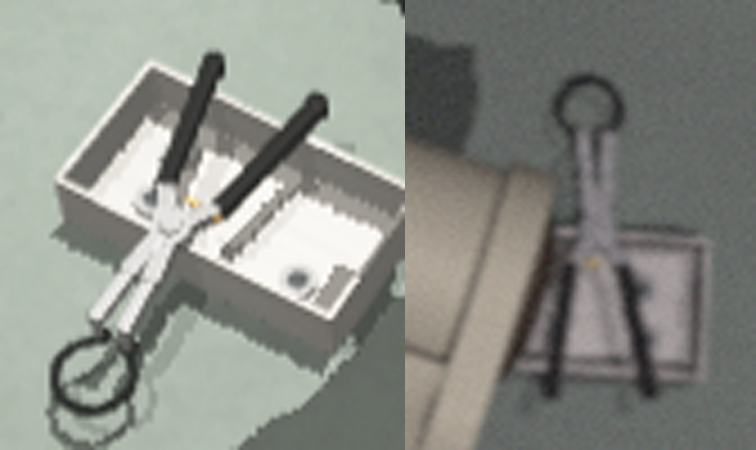

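View pics/scene8.png

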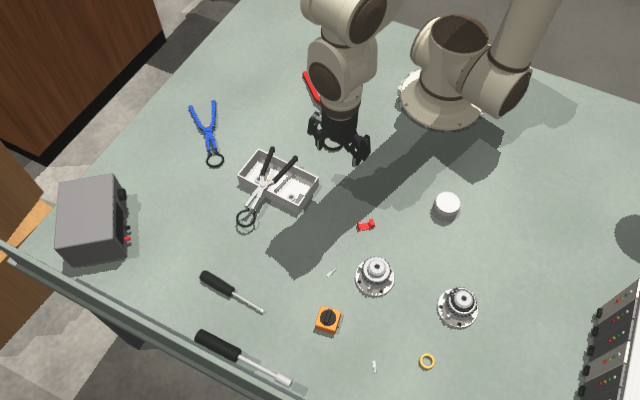

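View pics/top8.png

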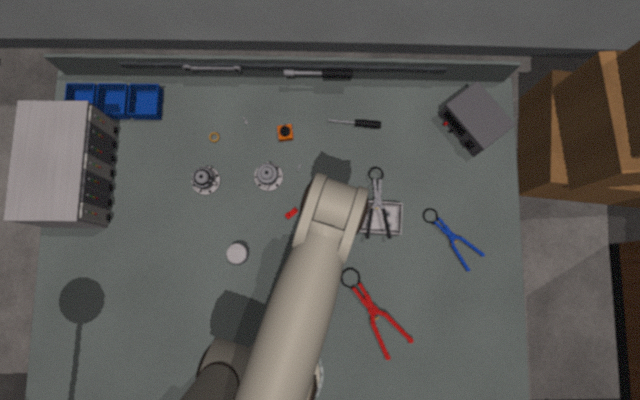

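```bash
python3 -c "
from h import *
o,R=pose()
im=cv2.imread('pics/scene8.png');x0,y0,k=295,75,7
c=cv2.resize(im[y0:y0+100,x0:x0+90],None,fx=k,fy=k,interpolation=cv2.INTER_CUBIC)[:600]
for v,col in (([-.002,.043,0],(0,0,255)),([-.002,-.043,0],(0,0,255)),([-.062,.0,0.038],(255,0,0)),([-.062,.0,-0.038],(255,0,0)),([-.042,.043,0],(0,255,0)),([-.042,-.043,0],(0,255,0)),([-.21,0,0],(255,0,255))):
    X=o['ee_pos']+R@np.array(v);p=proj('scene',[X])[0];print(v,p.round(1));q=((p-[x0,y0]+.5)*k).astype(int);cv2.circle(c,tuple(int(i) for i in q),4,col,-1)
cv2.imwrite('pics/f11.png',c)
"
```

```text
[-0.002, 0.043, 0] [352.4 172. ]
[-0.002, -0.043, 0] [320.8 156.6]
[-0.062, 0.0, 0.038] [328.5 160.6]
[-0.062, 0.0, -0.038] [345.4 137.4]
[-0.042, 0.043, 0] [353.3 162. ]
[-0.042, -0.043, 0] [320.8 146.3]
[-0.21, 0, 0] [339.  104.4]
```

View pics/f11.png

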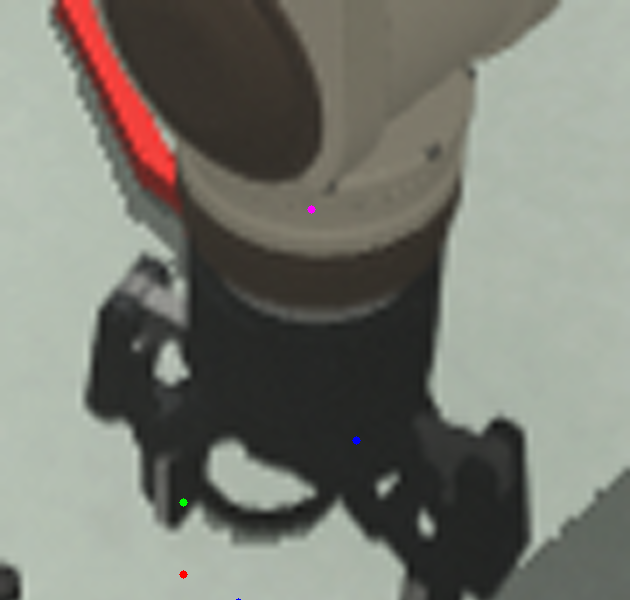

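Run:
```python
from h import *
def comps(n,box,th,k=4,mina=800):
    x0,y0,x1,y1=box
    g=cv2.cvtColor(cv2.imread(f"pics/{n}8.png"),cv2.COLOR_BGR2GRAY)
    c=cv2.resize(g[y0:y1,x0:x1],None,fx=k,fy=k,interpolation=cv2.INTER_CUBIC)
    N,l,st,ce=cv2.connectedComponentsWithStats((c<th).astype(np.uint8));o=[]
    for i in range(1,N):
        if st[i,4]<mina: continue
        ys,xs=np.nonzero(l==i);o.append(np.c_[(xs+.5)/k-.5+x0,(ys+.5)/k-.5+y0])
    return o
def line(n,P,z):
    W=plane(n,P,z)[:,:2];mu=W.mean(0);v=np.linalg.svd(W-mu,full_matrices=False)[2][0]
    v=v*np.sign(v[0]);q=(W-mu)@v
    print(n,"px",P.mean(0).round(1),"rear",(mu+v*q.min()).round(4),"front",(mu+v*q.max()).round(4),"ang",round(np.degrees(np.arctan2(v[1],v[0])),2))
for P in comps("scene",(255,144,300,187),78): line("scene",P,.047)
for P in comps("top",(364,205,400,245),62): line("top",P,.049)
for n,box,th in (("top",(362,160,390,182),62),("scene",(232,205,258,232),70)):
    P=max(comps(n,box,th,mina=100),key=len); W=plane(n,P,.026)[:,:2].astype(np.float32)
    (cx,cy),r=cv2.minEnclosingCircle(W);print(n,"ring",round(cx,4),round(cy,4),round(r,4),W.min(0).round(4),W.max(0).round(4))
```

```text
scene px [267.3 160.6] rear [ 0.3989 -0.3273] front [ 0.4875 -0.3088] ang 11.78
scene px [285.5 168.5] rear [ 0.3985 -0.2575] front [ 0.4937 -0.2732] ang -9.39
top px [368.5 223.9] rear [ 0.4055 -0.2557] front [ 0.4951 -0.2698] ang -8.95
top px [386.3 224.1] rear [ 0.4065 -0.3235] front [ 0.4935 -0.3077] ang 10.33
top ring 0.6076 -0.2875 0.0241 [ 0.5876 -0.311 ] [ 0.6308 -0.2641]
scene ring 0.5997 -0.2889 0.0271 [ 0.5747 -0.3134] [ 0.6258 -0.2664]
```

```bash
python3 -c "
from h import *
go([.467,-.290,.07],np.radians(1))"
```

```text
t 7.15 pos [ 0.4221 -0.1361  0.1169] shift cm [  4.7  -14.99   5.68] wx [-0.096  3.046] F [0.7 0.3 0. ] T [ 0.03  0.04 -0.02] w 0.0854
 Rcols x [ 0.001 -0.001 -1.   ] y [ 0.078  0.997 -0.   ] z [ 0.997 -0.078  0.001]
```

Request:
apply_moves(commands=[{"tx": 0,"ty": -2.5,"tz": 0.95,"wx": 0,"wy": 0,"wz": 0,"gripper": 1},{"tx": 0,"ty": -2.5,"tz": 0.95,"wx": 0,"wy": 0,"wz": 0,"gripper": 1},{"tx": 0,"ty": -2.5,"tz": 0.95,"wx": 0,"wy": 0,"wz": 0,"gripper": 1},{"tx": 0,"ty": -2.5,"tz": 0.95,"wx": 0,"wy": 0,"wz": 0,"gripper": 1},{"tx": 0,"ty": -2.5,"tz": 0.95,"wx": 0,"wy": 0,"wz": 0,"gripper": 1},{"tx": 0,"ty": -2.5,"tz": 0.95,"wx": 0,"wy": 0,"wz": 0,"gripper": 1},{"tx": 2,"ty": 0,"tz": 0,"wx": -0.048,"wy": 0,"wz": 0,"gripper": 1},{"tx": 2,"ty": 0,"tz": 0,"wx": -0.048,"wy": 0,"wz": 0,"gripper": 1},{"tx": 2,"ty": 0,"tz": 0,"wx": 0,"wy": 0,"wz": 0,"gripper": 1},{"tx": 1,"ty": 0,"tz": 0,"wx": 0,"wy": 0,"wz": 0,"gripper": 1},{"tx": 0,"ty": 0,"tz": 0,"wx": 0,"wy": 0,"wz": 0,"gripper": 1},{"tx": 0,"ty": 0,"tz": 0,"wx": 0,"wy": 0,"wz": 0,"gripper": 1}])

```text
time_s: 8.15
ee_pos: [0.4665, -0.2903, 0.0462]
ee_rot: [0.707, -0.006, 0.707, 0.006]
wrist_force: [0.7, -0.8, 0.6]
gripper_width: 0.0855
```

```bash
python3 -c "
from h import *
go([.467,-.290,.03],np.radians(1))
im=eyes.read_camera('scene')[:,:,::-1];cv2.imwrite('pics/scene9.png',im)
cv2.imwrite('pics/f12.png',cv2.resize(im[120:210,225:325],None,fx=6.5,fy=6.5,interpolation=cv2.INTER_CUBIC))
"
```

```text
t 8.15 pos [ 0.4665 -0.2903  0.0462] shift cm [1.62 0.02 0.05] wx [-1.00e-03  3.14e+00] F [ 0.7 -0.8  0.6] T [ 0.02 -0.02 -0.03] w 0.0855
 Rcols x [-0.001  0.    -1.   ] y [-0.016  1.     0.   ] z [ 1.     0.016 -0.001]
```

View pics/f12.png

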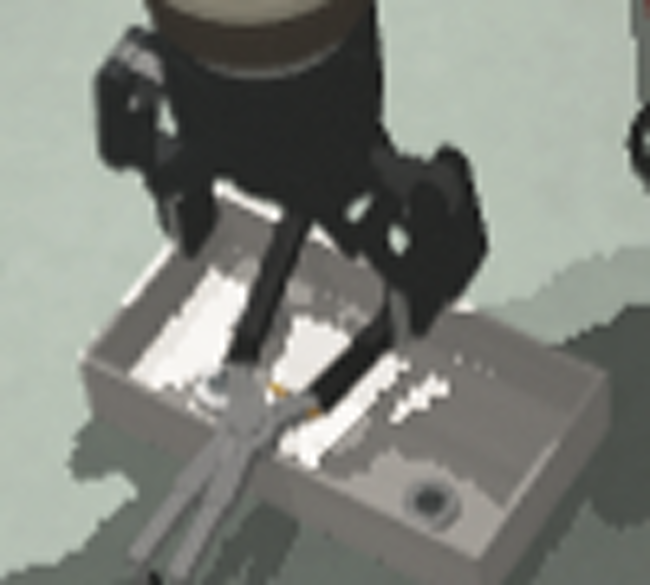

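Request:
apply_moves(commands=[{"tx": 0.6,"ty": 0,"tz": 0,"wx": 0,"wy": 0,"wz": 0,"gripper": 1},{"tx": 0.6,"ty": 0,"tz": 0,"wx": 0,"wy": 0,"wz": 0,"gripper": 1},{"tx": 0.6,"ty": 0,"tz": 0,"wx": 0,"wy": 0,"wz": 0,"gripper": 1},{"tx": 0.5,"ty": 0,"tz": 0,"wx": 0,"wy": 0,"wz": 0,"gripper": 1},{"tx": 0.4,"ty": 0,"tz": 0,"wx": 0,"wy": 0,"wz": 0,"gripper": 1},{"tx": 0,"ty": 0,"tz": 0,"wx": 0,"wy": 0,"wz": 0,"gripper": 1}])

```text
time_s: 8.7
ee_pos: [0.4661, -0.2894, 0.018]
ee_rot: [0.707, -0.006, 0.708, 0.006]
wrist_force: [-0.9, 0.4, 0.1]
gripper_width: 0.0851
```

```bash
python3 -c "
from h import *
go([.467,-.290,.02],np.radians(1))
im=eyes.read_camera('scene')[:,:,::-1];cv2.imwrite('pics/scene10.png',im)
cv2.imwrite('pics/f13.png',cv2.resize(im[120:210,225:325],None,fx=6.5,fy=6.5,interpolation=cv2.INTER_CUBIC))
"
```

```text
t 8.7 pos [ 0.4661 -0.2894  0.018 ] shift cm [-0.2  -0.06  0.08] wx [-0.     3.141] F [-0.9  0.4  0.1] T [ 0.01 -0.04  0.05] w 0.0851
 Rcols x [-0.001  0.001 -1.   ] y [-0.017  1.     0.001] z [ 1.     0.017 -0.001]
```

View pics/f13.png

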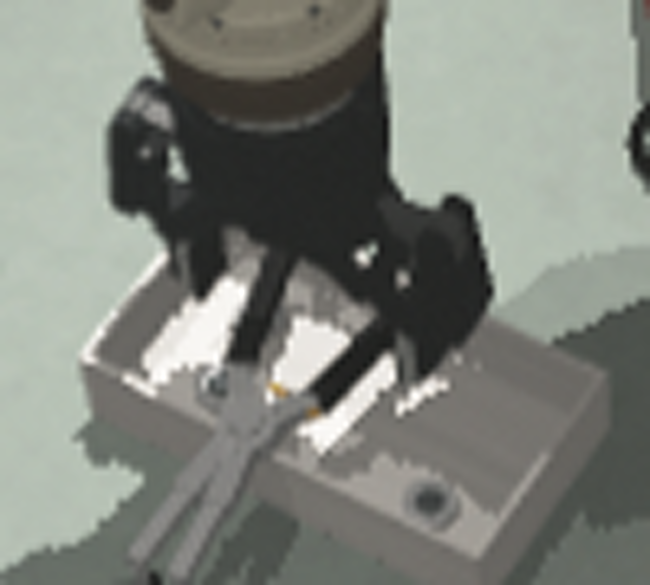

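```bash
python3 -c "
from h import *
for s,obs in ((1,(287.6,178.4)),(-1,(255.3,165.3))):
  for z in (.02,.03,.04,.05,.06):
    print(s,z,obs,[proj('scene',[[.466+dx,-.2895+s*.0427,z]])[0].round(1).tolist() for dx in (0,.011)])
"
```

```text
1 0.02 (287.6, 178.4) [[288.4, 183.5], [286.3, 186.8]]
1 0.03 (287.6, 178.4) [[288.2, 181.3], [286.1, 184.6]]
1 0.04 (287.6, 178.4) [[288.0, 179.1], [285.9, 182.4]]
1 0.05 (287.6, 178.4) [[287.8, 176.9], [285.6, 180.2]]
1 0.06 (287.6, 178.4) [[287.5, 174.6], [285.4, 178.0]]
-1 0.02 (255.3, 165.3) [[259.1, 171.0], [257.0, 174.2]]
-1 0.03 (255.3, 165.3) [[258.7, 168.8], [256.5, 172.0]]
-1 0.04 (255.3, 165.3) [[258.3, 166.6], [256.1, 169.8]]
-1 0.05 (255.3, 165.3) [[257.9, 164.3], [255.7, 167.5]]
-1 0.06 (255.3, 165.3) [[257.5, 162.0], [255.2, 165.2]]
```

Request:
apply_moves(commands=[{"tx": 0.3,"ty": 0,"tz": 0,"wx": 0,"wy": 0,"wz": 0,"gripper": 1},{"tx": 0.3,"ty": 0,"tz": 0,"wx": 0,"wy": 0,"wz": 0,"gripper": 1},{"tx": 0.2,"ty": 0,"tz": 0,"wx": 0,"wy": 0,"wz": 0,"gripper": 0.78},{"tx": 0,"ty": 0,"tz": 0,"wx": 0,"wy": 0,"wz": 0,"gripper": 0.78},{"tx": 0,"ty": 0,"tz": 0,"wx": 0,"wy": 0,"wz": 0,"gripper": 0.78},{"tx": 0,"ty": 0,"tz": 0,"wx": 0,"wy": 0,"wz": 0,"gripper": 0.78}], force=20)

```text
time_s: 9.25
ee_pos: [0.4667, -0.2898, 0.0113]
ee_rot: [0.707, -0.006, 0.707, 0.006]
wrist_force: [0.5, 0.6, 0.9]
gripper_width: 0.0667
```

```bash
python3 -c "
from h import *
go([.467,-.290,.01],np.radians(1))
im=eyes.read_camera('scene')[:,:,::-1];cv2.imwrite('pics/scene11.png',im)
cv2.imwrite('pics/f14.png',cv2.resize(im[120:210,225:325],None,fx=6.5,fy=6.5,interpolation=cv2.INTER_CUBIC))
"
```

```text
t 9.25 pos [ 0.4667 -0.2898  0.0113] shift cm [ 0.13 -0.02  0.03] wx [-0.     3.141] F [0.5 0.6 0.9] T [ 0.01 -0.06 -0.02] w 0.0667
 Rcols x [ 0. -0. -1.] y [-0.017  1.    -0.   ] z [1.    0.017 0.   ]
```

View pics/f14.png

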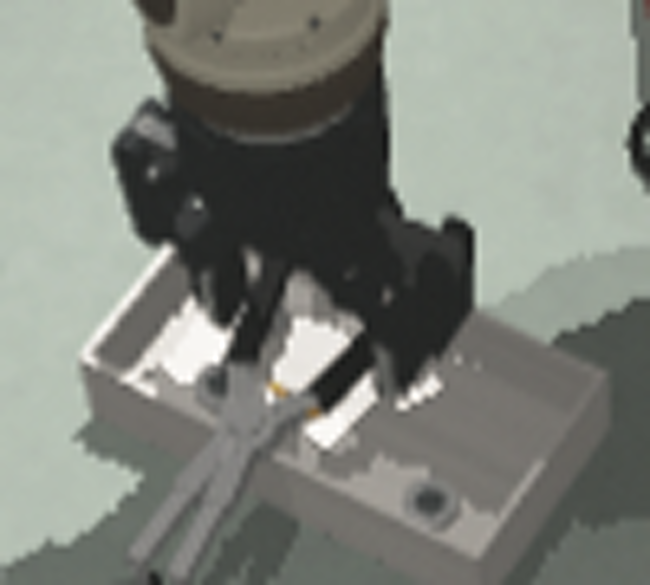

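Request:
apply_moves(commands=[{"tx": 0,"ty": 0,"tz": 0.3,"wx": 0,"wy": 0,"wz": 0,"gripper": 0.7},{"tx": 0,"ty": 0,"tz": 0,"wx": 0,"wy": 0,"wz": 0,"gripper": 0.63},{"tx": 0,"ty": 0,"tz": 0,"wx": 0,"wy": 0,"wz": 0,"gripper": 0.57},{"tx": 0,"ty": 0,"tz": 0,"wx": 0,"wy": 0,"wz": 0,"gripper": 0.57}], force=30)

```text
time_s: 9.63
ee_pos: [0.4702, -0.2901, 0.0121]
ee_rot: [0.707, -0.006, 0.707, 0.006]
wrist_force: [-0.2, -0.5, 5.7]
gripper_width: 0.0488
```

```bash
python3 -c "
from h import *
go([.467,-.290,.01],np.radians(1))
im=eyes.read_camera('scene')[:,:,::-1];cv2.imwrite('pics/scene12.png',im)
cv2.imwrite('pics/f15.png',cv2.resize(im[120:235,225:325],None,fx=5.2,fy=5.2,interpolation=cv2.INTER_CUBIC))
"
```

```text
t 9.63 pos [ 0.4702 -0.2901  0.0121] shift cm [ 0.21  0.02 -0.32] wx [-0.     3.141] F [-0.2 -0.5  5.7] T [-0.03  0.18 -0.  ] w 0.0488
 Rcols x [ 0.001 -0.001 -1.   ] y [-0.017  1.    -0.001] z [1.    0.017 0.001]
```

View pics/f15.png

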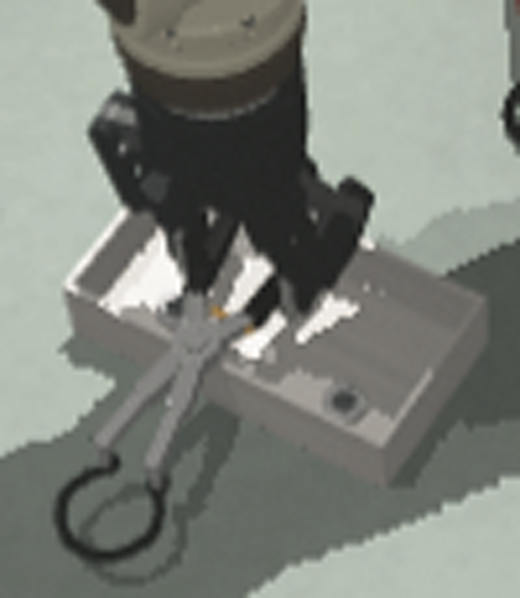

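```bash
python3 -c "
from h import *
for z in (.005,.015,.025,.035,.045):
    print(z,[proj('scene',[[.470+dx,-.2905+.028,z]])[0].round(1).tolist() for dx in (-.011,0,.011)])
im=cv2.imread('pics/scene12.png')
cv2.imwrite('pics/f16.png',cv2.resize(im[145:200,245:310],None,fx=11,fy=11,interpolation=cv2.INTER_CUBIC))
"
```

```text
0.005 [[284.7, 182.4], [282.6, 185.6], [280.5, 188.8]]
0.015 [[284.4, 180.2], [282.3, 183.5], [280.2, 186.7]]
0.025 [[284.2, 178.0], [282.1, 181.3], [280.0, 184.6]]
0.035 [[283.9, 175.8], [281.8, 179.1], [279.7, 182.4]]
0.045 [[283.7, 173.6], [281.5, 176.9], [279.4, 180.2]]
```

View pics/f16.png

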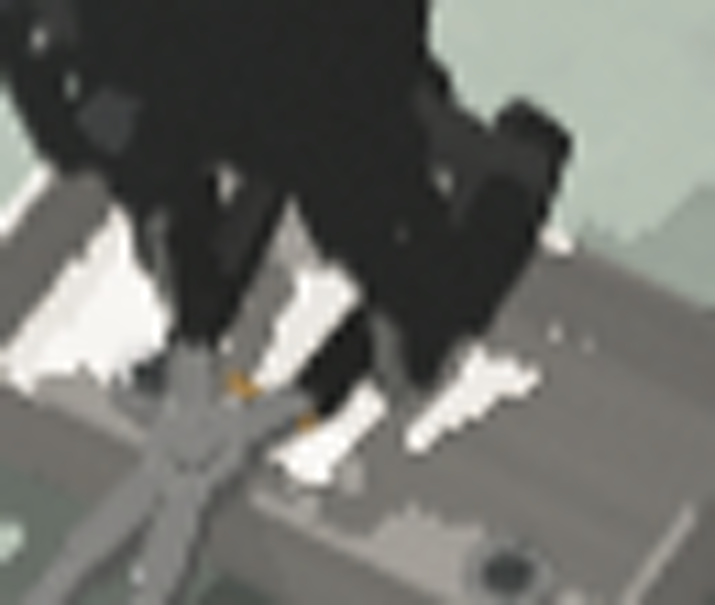

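Request:
apply_moves(commands=[{"tx": -0.2,"ty": 0,"tz": 0,"wx": 0,"wy": 0,"wz": 0,"gripper": 0.5},{"tx": -0.1,"ty": 0,"tz": 0,"wx": 0,"wy": 0,"wz": 0,"gripper": 0.45},{"tx": -0.1,"ty": 0,"tz": 0,"wx": 0,"wy": 0,"wz": 0,"gripper": 0.4},{"tx": 0,"ty": 0,"tz": 0,"wx": 0,"wy": 0,"wz": 0,"gripper": 0.3},{"tx": 0,"ty": 0,"tz": 0,"wx": 0,"wy": 0,"wz": 0,"gripper": 0.2},{"tx": 0,"ty": 0,"tz": 0,"wx": 0,"wy": 0,"wz": 0,"gripper": 0.2}], force=40)

```text
time_s: 10.18
ee_pos: [0.4695, -0.2896, 0.0149]
ee_rot: [0.707, -0.006, 0.707, 0.006]
wrist_force: [0.4, 0.7, -1.4]
gripper_width: 0.0337
```

```bash
python3 -c "
from h import *
go([.467,-.290,.01],np.radians(1))
im=eyes.read_camera('scene')[:,:,::-1];cv2.imwrite('pics/scene13.png',im)
cv2.imwrite('pics/f17.png',cv2.resize(im[120:235,225:325],None,fx=5.2,fy=5.2,interpolation=cv2.INTER_CUBIC))
"
```

```text
t 10.18 pos [ 0.4695 -0.2896  0.0149] shift cm [ 0.49 -0.03 -0.25] wx [-0.     3.141] F [ 0.4  0.7 -1.4] T [0.1  0.09 0.02] w 0.0337
 Rcols x [-0.  0. -1.] y [-0.017  1.     0.   ] z [ 1.     0.017 -0.   ]
```

View pics/f17.png

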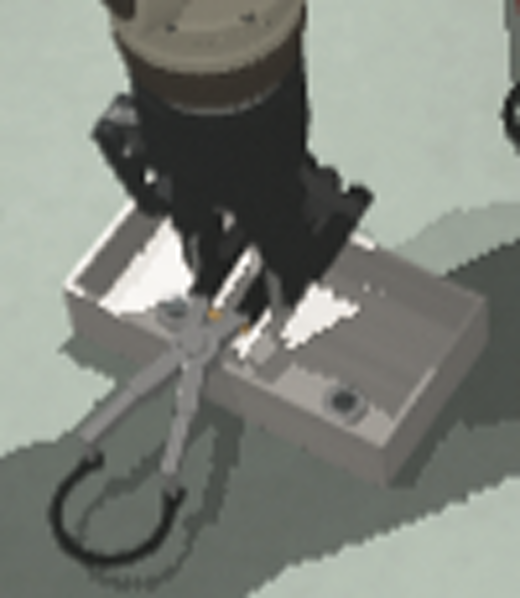

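The ring has opened wide. I'll firm up the grip and see where the width settles.

Request:
apply_moves(commands=[{"tx": 0,"ty": 0,"tz": 0,"wx": 0,"wy": 0,"wz": 0,"gripper": 0},{"tx": 0,"ty": 0,"tz": 0,"wx": 0,"wy": 0,"wz": 0,"gripper": 0},{"tx": 0,"ty": 0,"tz": 0,"wx": 0,"wy": 0,"wz": 0,"gripper": 0}], force=60)

```text
time_s: 10.48
ee_pos: [0.4696, -0.2897, 0.0151]
ee_rot: [0.707, -0.006, 0.707, 0.006]
wrist_force: [-0.2, 0.6, -0.6]
gripper_width: 0.0326
```

Request:
apply_moves(commands=[{"tx": -0.4,"ty": 0,"tz": 0,"wx": 0,"wy": 0,"wz": 0,"gripper": 0},{"tx": -0.6,"ty": 0,"tz": 0,"wx": 0,"wy": 0,"wz": 0,"gripper": 0},{"tx": -1,"ty": 0,"tz": 0,"wx": 0,"wy": 0,"wz": 0,"gripper": 0},{"tx": -1,"ty": 0,"tz": 0,"wx": 0,"wy": 0,"wz": 0,"gripper": 0},{"tx": 0,"ty": 0,"tz": 0,"wx": 0,"wy": 0,"wz": 0,"gripper": 0},{"tx": 0,"ty": 0,"tz": 0,"wx": 0,"wy": 0,"wz": 0,"gripper": 0}])

```text
time_s: 10.98
ee_pos: [0.4703, -0.2902, 0.0464]
ee_rot: [0.708, -0.006, 0.706, 0.006]
wrist_force: [0.6, 0.7, -1.8]
gripper_width: 0.0324
```

```bash
python3 -c "
from h import *
go([.467,-.290,.01],np.radians(1))
im=eyes.read_camera('scene')[:,:,::-1];cv2.imwrite('pics/scene14.png',im)
cv2.imwrite('pics/f18.png',cv2.resize(im[110:235,220:330],None,fx=4.8,fy=4.8,interpolation=cv2.INTER_CUBIC))
"
```

```text
t 10.98 pos [ 0.4703 -0.2902  0.0464] shift cm [ 3.64  0.03 -0.34] wx [-0.     3.141] F [ 0.6  0.7 -1.8] T [-0.03  0.08  0.03] w 0.0324
 Rcols x [ 0.002 -0.001 -1.   ] y [-0.017  1.    -0.001] z [1.    0.017 0.002]
```

View pics/f18.png

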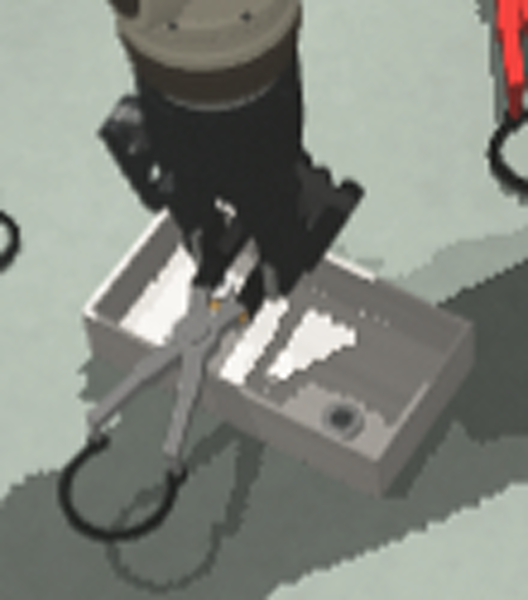

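Lifted cleanly; the pliers are held, the ring is open and the weight shows as −1.8 N. Next I'll raise and carry it toward the bracket, stopping short to measure the ring.

Request:
apply_moves(commands=[{"tx": -1.5,"ty": 0,"tz": 0,"wx": 0,"wy": 0,"wz": 0,"gripper": 0},{"tx": -2,"ty": 0.5,"tz": 0,"wx": 0,"wy": 0,"wz": 0,"gripper": 0},{"tx": -2,"ty": 1,"tz": 0,"wx": 0,"wy": 0,"wz": 0,"gripper": 0},{"tx": -1,"ty": 2,"tz": 0,"wx": 0,"wy": 0,"wz": 0,"gripper": 0},{"tx": 0,"ty": 2.5,"tz": 0,"wx": 0,"wy": 0,"wz": 0,"gripper": 0},{"tx": 0,"ty": 2.5,"tz": 0,"wx": 0,"wy": 0,"wz": 0,"gripper": 0},{"tx": 0,"ty": 2.5,"tz": 0,"wx": 0,"wy": 0,"wz": 0,"gripper": 0},{"tx": 0,"ty": 2.5,"tz": 0,"wx": 0,"wy": 0,"wz": 0,"gripper": 0},{"tx": 0,"ty": 2.5,"tz": 0,"wx": 0,"wy": 0,"wz": 0,"gripper": 0},{"tx": 0,"ty": 2.5,"tz": 0,"wx": 0,"wy": 0,"wz": 0,"gripper": 0},{"tx": 0,"ty": 2.5,"tz": 0,"wx": 0,"wy": 0,"wz": 0,"gripper": 0},{"tx": 0,"ty": 2,"tz": 0,"wx": 0,"wy": 0,"wz": 0,"gripper": 0}])

```text
time_s: 12.03
ee_pos: [0.4652, -0.0582, 0.1098]
ee_rot: [0.707, -0.006, 0.707, 0.006]
wrist_force: [0.5, -1.0, -1.0]
gripper_width: 0.0325
```

Request:
apply_moves(commands=[{"tx": 0,"ty": 1,"tz": 0,"wx": 0,"wy": 0,"wz": 0,"gripper": 0},{"tx": 0,"ty": 0,"tz": 0,"wx": 0,"wy": 0,"wz": 0,"gripper": 0},{"tx": 0,"ty": 0,"tz": 0,"wx": 0,"wy": 0,"wz": 0,"gripper": 0}])

```text
time_s: 12.28
ee_pos: [0.4655, -0.0498, 0.11]
ee_rot: [0.707, -0.007, 0.707, 0.006]
wrist_force: [-0.4, -0.4, -2.1]
gripper_width: 0.0325
```

```bash
python3 -c "
from h import *
go([.459,.0446,.11],np.radians(1))
for n in ('scene','top'):
    im=eyes.read_camera(n)[:,:,::-1];cv2.imwrite(f'pics/{n}15.png',im)
"
```

```text
t 12.28 pos [ 0.4655 -0.0498  0.11  ] shift cm [-0.01  9.45 -0.48] wx [ 1.000e-03 -3.141e+00] F [-0.4 -0.4 -2.1] T [ 0.01  0.05 -0.03] w 0.0325
 Rcols x [-0. -0. -1.] y [-0.018  1.    -0.   ] z [ 1.     0.018 -0.   ]
```

View pics/scene15.png

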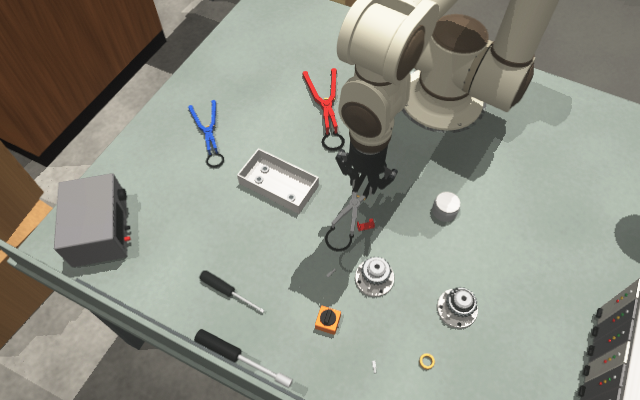

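View pics/top15.png

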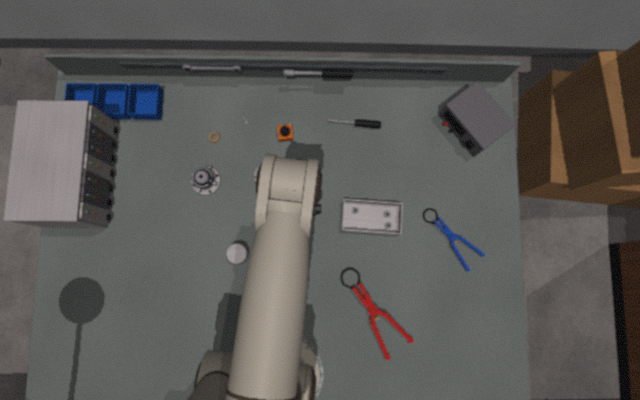

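```bash
cat > ring.py <<'E'
from h import *
def ringpts(fn,box,th=70,k=6):
    x0,y0,x1,y1=box
    g=cv2.cvtColor(cv2.imread(fn),cv2.COLOR_BGR2GRAY)
    c=cv2.resize(g[y0:y1,x0:x1],None,fx=k,fy=k,interpolation=cv2.INTER_CUBIC)
    N,l,st,ce=cv2.connectedComponentsWithStats((c<th).astype(np.uint8))
    i=1+np.argmax(st[1:,4]);m=l==i;ys,xs=np.nonzero(m)
    o=cv2.cvtColor(c,cv2.COLOR_GRAY2BGR);o[m]=(0,0,255)
    return np.c_[(xs+.5)/k-.5+x0,(ys+.5)/k-.5+y0],o
def fit(W):
    x,y=W.T;A=np.c_[x,y,np.ones(len(x))];s=np.linalg.lstsq(A,x*x+y*y,rcond=None)[0];c=s[:2]/2;return c,np.sqrt(s[2]+c@c)
E
python3 - <<'E'
from ring import *
P,o=ringpts('pics/scene15.png',(318,215,366,258),60)
cv2.imwrite('pics/f19.png',np.hstack([o,cv2.resize(cv2.imread('pics/scene15.png')[170:258,318:380],None,fx=5,fy=5,interpolation=cv2.INTER_CUBIC)[-258:]]) if 0 else o)
cv2.imwrite('pics/f20.png',cv2.resize(cv2.imread('pics/scene15.png')[140:260,310:410],None,fx=5,fy=5,interpolation=cv2.INTER_CUBIC))
for z in (.11,.121,.13):
    W=plane('scene',P,z)[:,:2];print(z,fit(W),W.min(0).round(4),W.max(0).round(4))
E
```

```text
0.11 (array([ 0.59137346, -0.04981497]), np.float64(0.02738818039639946)) [ 0.5684 -0.0788] [ 0.6219 -0.0209]
0.121 (array([ 0.59656132, -0.04766501]), np.float64(0.02708575978263198)) [ 0.5739 -0.0763] [ 0.6268 -0.0191]
0.13 (array([ 0.60080594, -0.04590595]), np.float64(0.026838324735010424)) [ 0.5783 -0.0743] [ 0.6307 -0.0176]
```

View pics/f19.png

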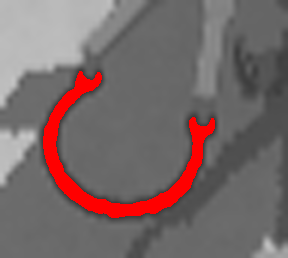

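View pics/f20.png

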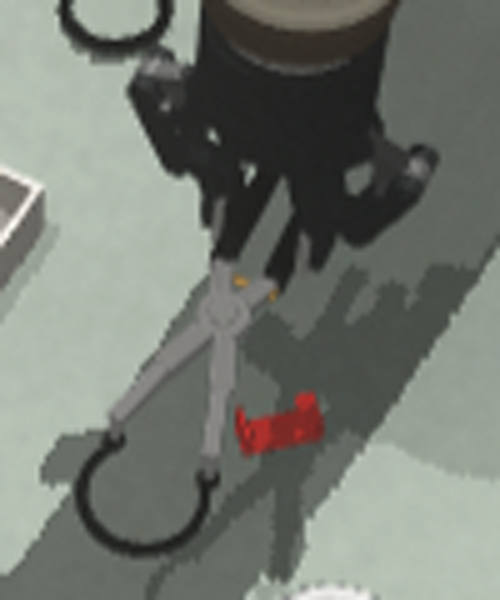

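Run:
```python
from ring import *
P,o=ringpts('pics/scene15.png',(318,215,366,258),60)
keep=P[:,1]>228+0*P[:,0]; 
W0=plane('scene',P,.121)[:,:2]
sel=W0[:,0]>0.585
for z in (.111,.121,.131):
    W=plane('scene',P[sel],z)[:,:2];c,r=fit(W)
    d=W-c;a=np.arctan2(d[:,1],d[:,0]);rr=np.hypot(*d.T)
    # ellipse anisotropy
    B=np.c_[np.cos(a),np.sin(a),np.cos(2*a),np.sin(2*a),np.ones(len(a))];s=np.linalg.lstsq(B,rr,rcond=None)[0]
    pv=plane('scene',[[(224/5-.5)+310,(311/5-.5)+140]],z+.026)[0]
    print(z,c.round(4),round(r,4),(s*1000).round(2),'in/out',np.percentile(rr,[2,98]).round(4),'pivot',pv.round(4),'dist',np.linalg.norm(pv[:2]-c).round(4),'yaw',np.degrees(np.arctan2(*(c-pv[:2])[::-1])).round(2))
```

```text
0.111 [ 0.5929 -0.0497] 0.0267 [-0.05 -0.05 -0.13  0.09 26.67] in/out [0.024  0.0291] pivot [ 0.5073 -0.0519  0.137 ] dist 0.0856 yaw 1.45
0.121 [ 0.5976 -0.0477] 0.0264 [-0.05 -0.05 -0.13  0.09 26.41] in/out [0.0237 0.0289] pivot [ 0.513  -0.0498  0.147 ] dist 0.0846 yaw 1.41
0.131 [ 0.6023 -0.0458] 0.0262 [-0.05 -0.05 -0.13  0.09 26.14] in/out [0.0235 0.0286] pivot [ 0.5187 -0.0478  0.157 ] dist 0.0836 yaw 1.38
```

Run:
```python
from ring import *
g=cv2.cvtColor(cv2.imread('pics/scene0.png'),cv2.COLOR_BGR2GRAY)
# radial scan on plane z=.053 from estimate: find bright->dark edge near r=29
c=np.array([.5956,.0470])
def px(z,r,a,c): return proj('scene',np.c_[c[0]+r*np.cos(a),c[1]+r*np.sin(a),np.full_like(a,z)])
def samp(p): return cv2.remap(g.astype(np.float32),p[:,0].astype(np.float32).reshape(1,-1),p[:,1].astype(np.float32).reshape(1,-1),cv2.INTER_LINEAR)[0]
A=np.radians(np.arange(0,360,6)); E=[]
rs=np.arange(.024,.035,.0004)
for a in A:
    v=samp(np.vstack([px(.053,r,np.array([a]),c) for r in rs])); d=np.diff(v); i=d.argmin()
    if d[i]<-6: E.append((a,rs[i]+.0002))
E=np.array(E);W=np.c_[c[0]+E[:,1]*np.cos(E[:,0]),c[1]+E[:,1]*np.sin(E[:,0])]
for _ in range(3):
    cc,r=fit(W);e=abs(np.hypot(*(W-cc).T)-r);W=W[e<2*np.median(e)+1e-4]
print(len(W),cc.round(4),r)
```

```text
35 [0.5963 0.0474] 0.028915914781422615
```

The ring measures 23.7 mm inside and 28.9 mm outside radius, round on a horizontal plane, so it is fully open and level. The washer fit gives the spigot axis in the same camera at (0.596, 0.047). I'll move over it and stop above the top.

Request:
apply_moves(commands=[{"tx": 0,"ty": 1,"tz": 0,"wx": 0,"wy": 0,"wz": 0,"gripper": 0},{"tx": 0,"ty": 2,"tz": -0.1,"wx": 0,"wy": 0,"wz": 0,"gripper": 0},{"tx": 0,"ty": 2,"tz": -0.1,"wx": 0,"wy": 0,"wz": 0,"gripper": 0},{"tx": 0,"ty": 2,"tz": 0,"wx": 0,"wy": 0,"wz": 0,"gripper": 0},{"tx": 0,"ty": 1.4,"tz": 0,"wx": 0,"wy": 0,"wz": 0,"gripper": 0},{"tx": 0.5,"ty": 1,"tz": 0,"wx": 0,"wy": 0,"wz": 0,"gripper": 0},{"tx": 1,"ty": 0,"tz": 0,"wx": 0,"wy": 0,"wz": 0,"gripper": 0},{"tx": 1,"ty": 0,"tz": 0,"wx": 0,"wy": 0,"wz": 0,"gripper": 0},{"tx": 0.8,"ty": 0,"tz": 0,"wx": 0,"wy": 0,"wz": 0,"gripper": 0},{"tx": 0,"ty": 0,"tz": 0,"wx": 0,"wy": 0,"wz": 0,"gripper": 0},{"tx": 0,"ty": 0,"tz": 0,"wx": 0,"wy": 0,"wz": 0,"gripper": 0}])

```text
time_s: 13.3
ee_pos: [0.4614, 0.0435, 0.0763]
ee_rot: [0.706, -0.006, 0.708, 0.006]
wrist_force: [-1.1, 0.5, -1.1]
gripper_width: 0.0323
```

```bash
cat > look.py <<'E'
import sys
from ring import *
tag=sys.argv[1];th=int(sys.argv[2]) if len(sys.argv)>2 else 60
o,R=pose();print('t',round(o['time_s'],2),o['ee_pos'].round(4),'F',o['wrist_force'].round(1),'T',o['ft_torque'].round(2),'w',round(o['gripper_width'],4),'toolx',R[:,0].round(3))
im=eyes.read_camera('scene')[:,:,::-1];cv2.imwrite(f'pics/scene{tag}.png',im)
zr=o['ee_pos'][2]+.011
c=proj('scene',[[.600,.047,zr]])[0].astype(int);b=(c[0]-27,c[1]-25,c[0]+27,c[1]+25)
P,ov=ringpts(f'pics/scene{tag}.png',b,th)
big=cv2.resize(im[b[1]-15:b[3]+15,b[0]-12:b[2]+12],None,fx=6,fy=6,interpolation=cv2.INTER_CUBIC)
cv2.imwrite(f'pics/L{tag}.png',np.hstack([big[:ov.shape[0]+150],cv2.copyMakeBorder(ov,0,max(0,min(big.shape[0],ov.shape[0]+150)-ov.shape[0]),0,0,cv2.BORDER_CONSTANT)]))
for dz in (0,.004,.008):
    z=zr+dz;W=plane('scene',P,z)[:,:2];c0,_=fit(W);W=W[W[:,0]>c0[0]-.012];
    for _ in range(3):
        cc,r=fit(W);rr=np.hypot(*(W-cc).T);W=W[abs(rr-r)<.0045]
    print('z',round(z,4),'c',cc.round(4),'r',round(r,4),'need dx,dy cm',((np.array([.596,.0472])-cc)*100).round(2),'io',np.percentile(rr,[2,98]).round(4))
E
python3 look.py 16
```

```text
t 13.3 [0.4614 0.0435 0.0763] F [-1.1  0.5 -1.1] T [0.03 0.03 0.07] w 0.0323 toolx [-0.002 -0.    -1.   ]
z 0.0873 c [0.5938 0.0451] r 0.0263 need dx,dy cm [0.22 0.21] io [0.0236 0.0288]
z 0.0913 c [0.5957 0.0455] r 0.0262 need dx,dy cm [0.03 0.17] io [0.0235 0.0287]
z 0.0953 c [0.5975 0.0459] r 0.0261 need dx,dy cm [-0.15  0.13] io [0.0235 0.0286]
```

View pics/L16.png

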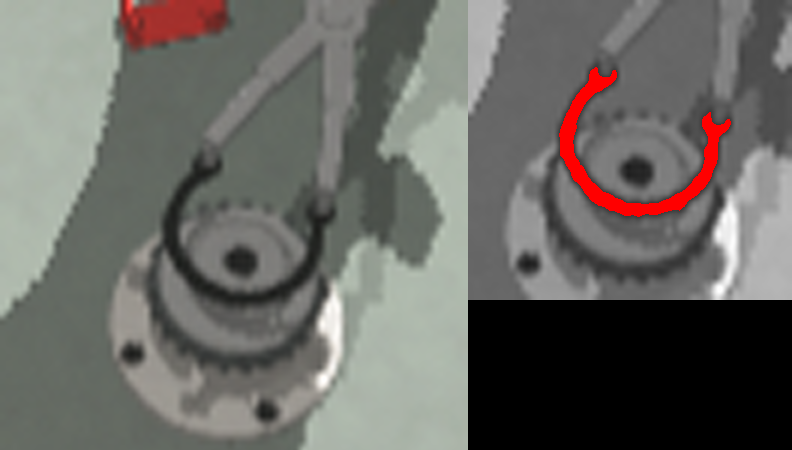

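Request:
apply_moves(commands=[{"tx": 0,"ty": 0.17,"tz": 0.1,"wx": 0,"wy": 0,"wz": 0,"gripper": 0},{"tx": 0.5,"ty": 0,"tz": 0,"wx": 0,"wy": 0,"wz": 0,"gripper": 0},{"tx": 0.5,"ty": 0,"tz": 0,"wx": 0,"wy": 0,"wz": 0,"gripper": 0},{"tx": 0.4,"ty": 0,"tz": 0,"wx": 0,"wy": 0,"wz": 0,"gripper": 0},{"tx": 0,"ty": 0,"tz": 0,"wx": 0,"wy": 0,"wz": 0,"gripper": 0},{"tx": 0,"ty": 0,"tz": 0,"wx": 0,"wy": 0,"wz": 0,"gripper": 0}])

```text
time_s: 13.85
ee_pos: [0.4626, 0.0459, 0.0628]
ee_rot: [0.707, -0.006, 0.707, 0.006]
wrist_force: [0.2, -0.5, -1.1]
gripper_width: 0.0325
```

```bash
python3 look.py 17
```

```text
t 13.85 [0.4626 0.0459 0.0628] F [ 0.2 -0.5 -1.1] T [-0.02  0.07  0.02] w 0.0325 toolx [-0.001 -0.    -1.   ]
z 0.0738 c [0.5945 0.0478] r 0.0267 need dx,dy cm [ 0.15 -0.06] io [0.024  0.0299]
z 0.0778 c [0.5963 0.0482] r 0.0266 need dx,dy cm [-0.03 -0.1 ] io [0.0239 0.0299]
z 0.0818 c [0.5981 0.0486] r 0.0265 need dx,dy cm [-0.21 -0.14] io [0.0238 0.0298]
```

View pics/L17.png

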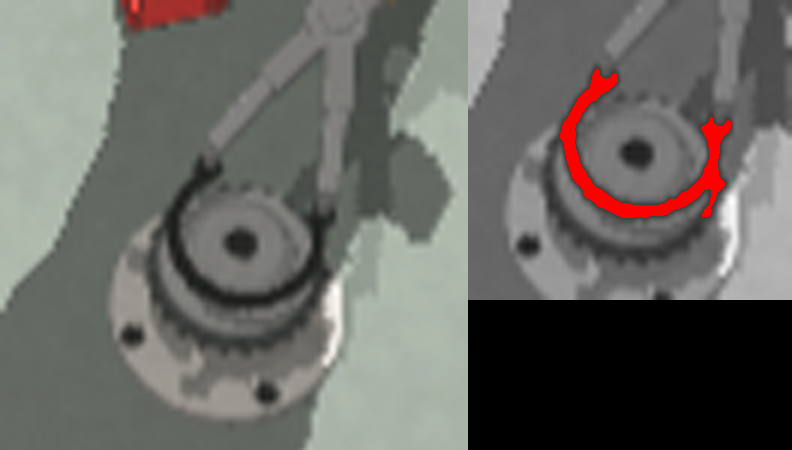

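Request:
apply_moves(commands=[{"tx": 0.2,"ty": -0.06,"tz": 0,"wx": 0,"wy": 0,"wz": 0,"gripper": 0},{"tx": 0.2,"ty": 0,"tz": 0,"wx": 0,"wy": 0,"wz": 0,"gripper": 0},{"tx": 0.2,"ty": 0,"tz": 0,"wx": 0,"wy": 0,"wz": 0,"gripper": 0},{"tx": 0.2,"ty": 0,"tz": 0,"wx": 0,"wy": 0,"wz": 0,"gripper": 0},{"tx": 0,"ty": 0,"tz": 0,"wx": 0,"wy": 0,"wz": 0,"gripper": 0}])

```text
time_s: 14.32
ee_pos: [0.4626, 0.0453, 0.0547]
ee_rot: [0.707, -0.006, 0.707, 0.006]
wrist_force: [-0.1, 0.2, -2.0]
gripper_width: 0.0326
```

```bash
python3 look.py 18 50
```

```text
t 14.32 [0.4626 0.0453 0.0547] F [-0.1  0.2 -2. ] T [0.   0.09 0.05] w 0.0326 toolx [-0.001 -0.    -1.   ]
z 0.0657 c [0.5941 0.0471] r 0.0267 need dx,dy cm [0.19 0.01] io [0.0245 0.0292]
z 0.0697 c [0.5959 0.0475] r 0.0266 need dx,dy cm [ 0.01 -0.03] io [0.0244 0.0291]
z 0.0737 c [0.5977 0.0479] r 0.0265 need dx,dy cm [-0.17 -0.07] io [0.0243 0.029 ]
```

View pics/L18.png

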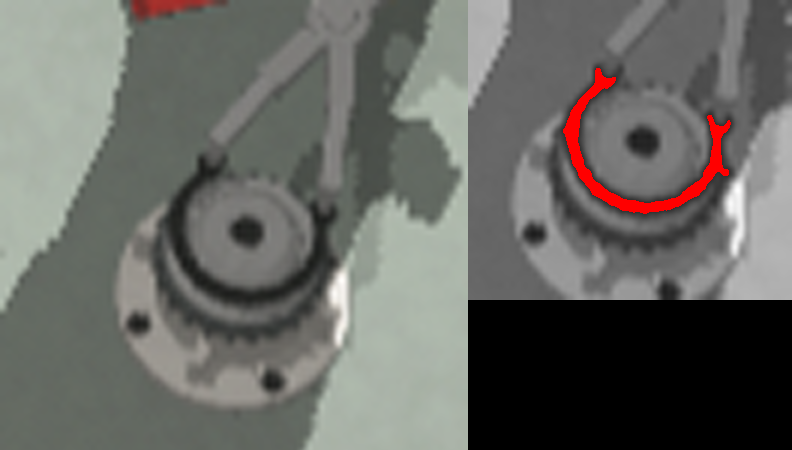

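Request:
apply_moves(commands=[{"tx": 0.15,"ty": 0,"tz": 0,"wx": 0,"wy": 0,"wz": 0,"gripper": 0},{"tx": 0.15,"ty": 0,"tz": 0,"wx": 0,"wy": 0,"wz": 0,"gripper": 0},{"tx": 0.15,"ty": 0,"tz": 0,"wx": 0,"wy": 0,"wz": 0,"gripper": 0},{"tx": 0.15,"ty": 0,"tz": 0,"wx": 0,"wy": 0,"wz": 0,"gripper": 0},{"tx": 0,"ty": 0,"tz": 0,"wx": 0,"wy": 0,"wz": 0,"gripper": 0},{"tx": 0,"ty": 0,"tz": 0,"wx": 0,"wy": 0,"wz": 0,"gripper": 0}])

```text
time_s: 14.87
ee_pos: [0.4628, 0.0453, 0.049]
ee_rot: [0.707, -0.006, 0.707, 0.006]
wrist_force: [0.1, -0.2, -1.2]
gripper_width: 0.0324
```

```bash
python3 look.py 19 50
```

```text
t 14.87 [0.4628 0.0453 0.049 ] F [ 0.1 -0.2 -1.2] T [-0.03  0.07  0.  ] w 0.0324 toolx [-0. -0. -1.]
z 0.06 c [0.5942 0.0472] r 0.0269 need dx,dy cm [ 0.18 -0.  ] io [0.0247 0.0294]
z 0.064 c [0.596  0.0476] r 0.0268 need dx,dy cm [-0.   -0.04] io [0.0246 0.0293]
z 0.068 c [0.5978 0.048 ] r 0.0267 need dx,dy cm [-0.18 -0.08] io [0.0245 0.0292]
```

View pics/L19.png

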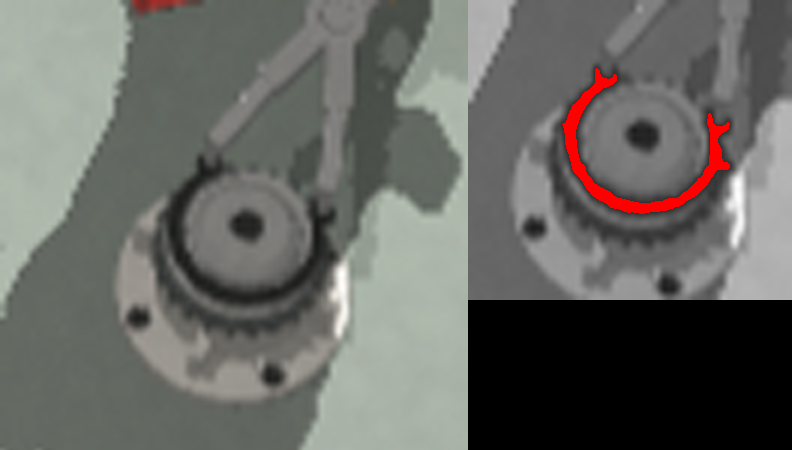

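Request:
apply_moves(commands=[{"tx": 0.1,"ty": 0,"tz": 0,"wx": 0,"wy": 0,"wz": 0,"gripper": 0},{"tx": 0.1,"ty": 0,"tz": 0,"wx": 0,"wy": 0,"wz": 0,"gripper": 0},{"tx": 0.1,"ty": 0,"tz": 0,"wx": 0,"wy": 0,"wz": 0,"gripper": 0},{"tx": 0.1,"ty": 0,"tz": 0,"wx": 0,"wy": 0,"wz": 0,"gripper": 0},{"tx": 0,"ty": 0,"tz": 0,"wx": 0,"wy": 0,"wz": 0,"gripper": 0},{"tx": 0,"ty": 0,"tz": 0,"wx": 0,"wy": 0,"wz": 0,"gripper": 0}])

```text
time_s: 15.42
ee_pos: [0.4628, 0.0453, 0.0451]
ee_rot: [0.707, -0.006, 0.707, 0.006]
wrist_force: [-0.0, -0.2, -1.4]
gripper_width: 0.0325
```

```bash
python3 look.py 20 50
```

```text
t 15.42 [0.4628 0.0453 0.0451] F [-0.  -0.2 -1.4] T [0.03 0.04 0.  ] w 0.0325 toolx [-0. -0. -1.]
z 0.0561 c [0.5941 0.0471] r 0.0269 need dx,dy cm [0.19 0.01] io [0.0248 0.0291]
z 0.0601 c [0.5959 0.0475] r 0.0268 need dx,dy cm [ 0.01 -0.03] io [0.0247 0.029 ]
z 0.0641 c [0.5977 0.0479] r 0.0267 need dx,dy cm [-0.17 -0.07] io [0.0246 0.0289]
```

View pics/L20.png

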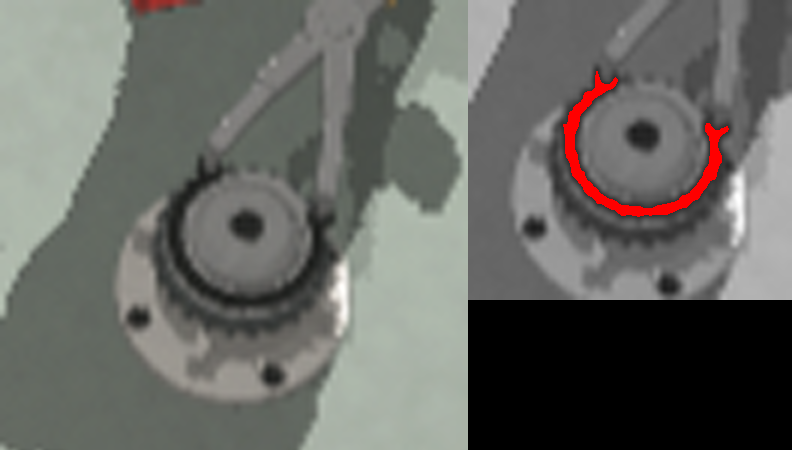

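Request:
apply_moves(commands=[{"tx": 0.05,"ty": 0,"tz": 0,"wx": 0,"wy": 0,"wz": 0,"gripper": 0},{"tx": 0.05,"ty": 0,"tz": 0,"wx": 0,"wy": 0,"wz": 0,"gripper": 0},{"tx": 0,"ty": 0,"tz": 0,"wx": 0,"wy": 0,"wz": 0,"gripper": 0},{"tx": 0,"ty": 0,"tz": 0,"wx": 0,"wy": 0,"wz": 0,"gripper": 0}])

```text
time_s: 15.8
ee_pos: [0.463, 0.0453, 0.0442]
ee_rot: [0.707, -0.006, 0.707, 0.006]
wrist_force: [0.4, 0.4, -0.9]
gripper_width: 0.0324
```

Request:
apply_moves(commands=[{"tx": 0.05,"ty": 0,"tz": 0,"wx": 0,"wy": 0,"wz": 0,"gripper": 0},{"tx": 0.05,"ty": 0,"tz": 0,"wx": 0,"wy": 0,"wz": 0,"gripper": 0},{"tx": 0,"ty": 0,"tz": 0,"wx": 0,"wy": 0,"wz": 0,"gripper": 0},{"tx": 0,"ty": 0,"tz": 0,"wx": 0,"wy": 0,"wz": 0,"gripper": 0}])

```text
time_s: 16.13
ee_pos: [0.463, 0.0453, 0.0433]
ee_rot: [0.707, -0.006, 0.707, 0.006]
wrist_force: [-0.9, -1.3, -0.9]
gripper_width: 0.0322
```

```bash
python3 look.py 21 50
```

```text
t 16.13 [0.463  0.0453 0.0433] F [-0.9 -1.3 -0.9] T [-0.   -0.07 -0.  ] w 0.0322 toolx [ 0.  0. -1.]
z 0.0543 c [0.5939 0.047 ] r 0.0269 need dx,dy cm [0.21 0.02] io [0.0248 0.029 ]
z 0.0583 c [0.5956 0.0473] r 0.0268 need dx,dy cm [ 0.04 -0.01] io [0.0247 0.0289]
z 0.0623 c [0.5974 0.0477] r 0.0267 need dx,dy cm [-0.14 -0.05] io [0.0247 0.0288]
```

Request:
apply_moves(commands=[{"tx": 0,"ty": 0,"tz": 0,"wx": 0,"wy": 0,"wz": 0,"gripper": 0}])

```text
time_s: 16.27
ee_pos: [0.4629, 0.0453, 0.0433]
ee_rot: [0.707, -0.006, 0.707, 0.006]
wrist_force: [-0.2, 0.2, -0.9]
gripper_width: 0.0322
```

```bash
python3 -c "
from h import *
o=bot.get_obs();print(o['ee_pos'].round(4),o['wrist_force'].round(2),o['ft_torque'].round(3))
im=eyes.read_camera('top')
T=[]
for i in range(4):
    o=bot.get_obs();T.append(np.r_[o['wrist_force'],o['ft_torque'],o['time_s']]);eyes.read_camera('top')
print(np.round(T,3))"
```

```text
[0.4629 0.0453 0.0433] [-0.25  0.15 -0.87] [-0.067 -0.104 -0.003]
[[-4.2700e-01 -5.2800e-01 -1.1460e+00  1.0000e-02 -3.7000e-02  4.4000e-02
   1.6317e+01]
 [-3.9000e-02 -5.4200e-01 -9.7400e-01  1.5000e-02 -6.8000e-02 -4.6000e-02
   1.6367e+01]
 [-8.3000e-01 -1.8600e-01 -4.0400e-01  1.9000e-02 -7.2000e-02  3.0000e-02
   1.6417e+01]
 [-7.1000e-01  8.3400e-01 -3.8100e-01 -1.5000e-02 -4.5000e-02 -2.8000e-02
   1.6467e+01]]
```

Contact shows in the torque (Ty from +0.065 to −0.065 N·m, about 0.9 N at the ring). It came at ring height 54.3 mm, exactly the nominal resting height. At that height the ring sits about 2 mm short in x, so I'll lift a hair, centre it and settle it again.

Request:
apply_moves(commands=[{"tx": -0.05,"ty": 0,"tz": 0,"wx": 0,"wy": 0,"wz": 0,"gripper": 0},{"tx": -0.05,"ty": 0,"tz": 0.1,"wx": 0,"wy": 0,"wz": 0,"gripper": 0},{"tx": 0,"ty": 0,"tz": 0.1,"wx": 0,"wy": 0,"wz": 0,"gripper": 0},{"tx": 0.05,"ty": 0.02,"tz": 0,"wx": 0,"wy": 0,"wz": 0,"gripper": 0},{"tx": 0,"ty": 0,"tz": 0,"wx": 0,"wy": 0,"wz": 0,"gripper": 0},{"tx": 0,"ty": 0,"tz": 0,"wx": 0,"wy": 0,"wz": 0,"gripper": 0}])

```text
time_s: 17.02
ee_pos: [0.465, 0.0455, 0.0437]
ee_rot: [0.707, -0.006, 0.707, 0.006]
wrist_force: [0.1, -0.2, -1.4]
gripper_width: 0.0321
```

```bash
python3 look.py 22 50; python3 -c "
from h import *
T=[]
for i in range(6):
    o=bot.get_obs();T.append(np.r_[o['wrist_force'],o['ft_torque']]);eyes.read_camera('scene')
print(np.mean(T,0).round(3),o['ee_pos'].round(4))"
```

```text
t 17.02 [0.465  0.0455 0.0437] F [ 0.1 -0.2 -1.4] T [-0.   -0.15 -0.05] w 0.0321 toolx [ 0. -0. -1.]
z 0.0547 c [0.5965 0.0473] r 0.0271 need dx,dy cm [-0.05 -0.01] io [0.0246 0.0298]
z 0.0587 c [0.5983 0.0476] r 0.027 need dx,dy cm [-0.23 -0.04] io [0.0245 0.0297]
z 0.0627 c [0.6   0.048] r 0.0269 need dx,dy cm [-0.4  -0.08] io [0.0244 0.0296]
[ 0.24  -0.159 -1.366  0.    -0.147 -0.002] [0.4649 0.0455 0.0437]
```

View pics/L22.png

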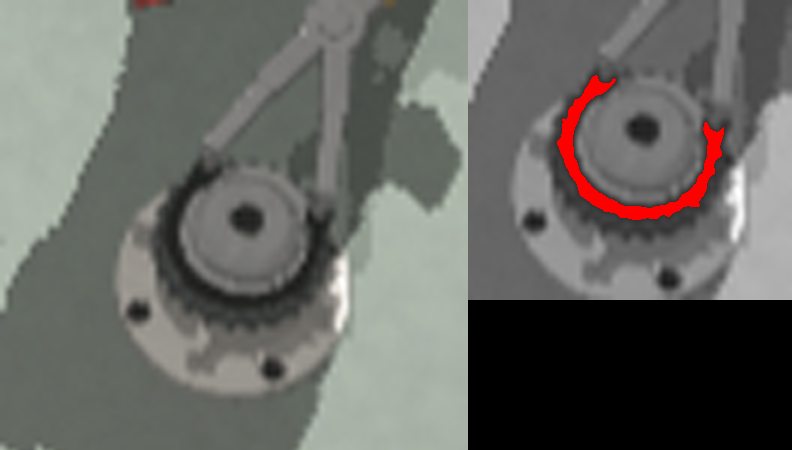

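Centred now, but the torque reads −0.15 although I raised slightly. I'll lift another 1.5 mm to see whether it returns to the free value.

Request:
apply_moves(commands=[{"tx": -0.1,"ty": 0,"tz": -0.04,"wx": 0,"wy": 0,"wz": 0,"gripper": 0},{"tx": -0.05,"ty": 0,"tz": 0,"wx": 0,"wy": 0,"wz": 0,"gripper": 0},{"tx": 0,"ty": 0,"tz": 0,"wx": 0,"wy": 0,"wz": 0,"gripper": 0},{"tx": 0,"ty": 0,"tz": 0,"wx": 0,"wy": 0,"wz": 0,"gripper": 0}])

```text
time_s: 17.7
ee_pos: [0.4644, 0.0455, 0.0451]
ee_rot: [0.707, -0.006, 0.707, 0.006]
wrist_force: [-0.6, -0.4, -1.6]
gripper_width: 0.0327
```

```bash
python3 look.py 23 50; python3 -c "
from h import *
T=[]
for i in range(6):
    o=bot.get_obs();T.append(np.r_[o['wrist_force'],o['ft_torque']]);eyes.read_camera('scene')
print(np.mean(T,0).round(3),o['ee_pos'].round(4))"
```

```text
t 17.7 [0.4644 0.0455 0.0451] F [-0.6 -0.4 -1.6] T [0.04 0.05 0.01] w 0.0327 toolx [-0. -0. -1.]
z 0.0561 c [0.596  0.0474] r 0.027 need dx,dy cm [-0.   -0.02] io [0.0247 0.0293]
z 0.0601 c [0.5978 0.0478] r 0.0269 need dx,dy cm [-0.18 -0.06] io [0.0246 0.0292]
z 0.0641 c [0.5996 0.0482] r 0.0268 need dx,dy cm [-0.36 -0.1 ] io [0.0245 0.0291]
[-0.282 -0.084 -1.951  0.01   0.058 -0.008] [0.4644 0.0455 0.0451]
```

View pics/L23.png

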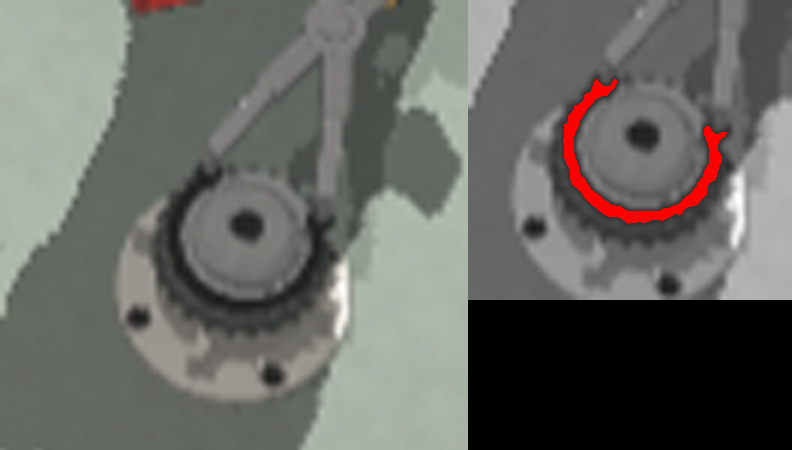

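Run:
```python
from ring import *
def orange(fn,b):
    im=cv2.imread(fn).astype(int);x0,y0,x1,y1=b;c=im[y0:y1,x0:x1];B,G,R=c[...,0],c[...,1],c[...,2]
    w=np.clip(R-B-45,0,None)*((R-G)<110)*((R-G)>15);yy,xx=np.mgrid[y0:y1,x0:x1];return np.array([(w*xx).sum(),(w*yy).sum()])/w.sum(),int((w>0).sum())
for tag,ztcp,box,ob,th in (('13',.0149,(230,203,266,232),(258,174,278,190),60),('14',.0464,(228,198,264,226),(258,168,278,182),60),('15',.110,(318,215,366,258),(350,188,372,204),60),):
    P,o=ringpts(f'pics/scene{tag}.png',box,th);z=ztcp+.011
    W0=plane('scene',P,z)[:,:2];c,_=fit(W0);sel=W0[:,0]>c[0]-.008;W=W0[sel]
    for _ in range(3): c,r=fit(W);rr=np.hypot(*(W-c).T);W=W[abs(rr-r)<.0045]
    p,n=orange(f'pics/scene{tag}.png',ob);X=plane('scene',[p],z+.02)[0]
    d=W-c;a=np.arctan2(d[:,1],d[:,0]);B=np.c_[np.cos(a),np.sin(a),np.cos(2*a),np.sin(2*a),np.ones(len(a))];s=np.linalg.lstsq(B,np.hypot(*d.T),rcond=None)[0]
    print(tag,'ring',c.round(4),round(r,4),'aniso',(s*1e3).round(2),'orange px',p.round(2),n,X.round(4),'dist',np.linalg.norm(X[:2]-c).round(4))
```

```text
13 ring [ 0.6017 -0.2886] 0.0261 aniso [-0.07 -0.09 -0.14  0.11 26.04] orange px [266.6  180.54] 4 [ 0.4966 -0.2899  0.0459] dist 0.1051
14 ring [ 0.6024 -0.2892] 0.0262 aniso [ 0.08 -0.07 -0.23  0.06 26.05] orange px [265.85 173.78] 4 [ 0.4972 -0.2884  0.0774] dist 0.1053
15 ring [ 0.5976 -0.0477] 0.0264 aniso [-0.03 -0.06 -0.16  0.08 26.35] orange px [358.76 196.38] 7 [ 0.4926 -0.0479  0.141 ] dist 0.105
```

The spring-to-ring distance is 105.1, 105.3 and 105.0 mm on the tray, lifted and carried, so the pliers haven't pitched and the ring is level. Now I'll settle it lightly.

Request:
apply_moves(commands=[{"tx": 0.04,"ty": -0.02,"tz": 0,"wx": 0,"wy": 0,"wz": 0,"gripper": 0},{"tx": 0.04,"ty": 0,"tz": 0,"wx": 0,"wy": 0,"wz": 0,"gripper": 0},{"tx": 0,"ty": 0,"tz": 0,"wx": 0,"wy": 0,"wz": 0,"gripper": 0},{"tx": 0,"ty": 0,"tz": 0,"wx": 0,"wy": 0,"wz": 0,"gripper": 0},{"tx": 0,"ty": 0,"tz": 0,"wx": 0,"wy": 0,"wz": 0,"gripper": 0}])

```text
time_s: 18.47
ee_pos: [0.4645, 0.0453, 0.0444]
ee_rot: [0.707, -0.006, 0.707, 0.006]
wrist_force: [0.5, -0.1, -1.1]
gripper_width: 0.0326
```

```bash
cat > ft.py <<'E'
from h import *
T=[]
for i in range(8):
    o=bot.get_obs();T.append(np.r_[o['wrist_force'],o['ft_torque']]);eyes.read_camera('scene')
print(round(o['time_s'],2),np.mean(T,0).round(3),'sd',np.std(T,0).round(2),o['ee_pos'].round(4),o['gripper_width'])
E
python3 ft.py
```

```text
18.82 [ 0.157  0.109 -1.379 -0.022  0.012 -0.012] sd [0.46 0.28 0.34 0.01 0.01 0.03] [0.4645 0.0453 0.0444] 0.03246288519304273
```

Request:
apply_moves(commands=[{"tx": 0.04,"ty": 0,"tz": 0,"wx": 0,"wy": 0,"wz": 0,"gripper": 0},{"tx": 0.02,"ty": 0,"tz": 0,"wx": 0,"wy": 0,"wz": 0,"gripper": 0},{"tx": 0,"ty": 0,"tz": 0,"wx": 0,"wy": 0,"wz": 0,"gripper": 0},{"tx": 0,"ty": 0,"tz": 0,"wx": 0,"wy": 0,"wz": 0,"gripper": 0},{"tx": 0,"ty": 0,"tz": 0,"wx": 0,"wy": 0,"wz": 0,"gripper": 0}])

```text
time_s: 19.28
ee_pos: [0.4645, 0.0453, 0.0438]
ee_rot: [0.707, -0.006, 0.707, 0.006]
wrist_force: [-0.1, -0.5, -1.1]
gripper_width: 0.0323
```

```bash
python3 ft.py; python3 look.py 24 50
```

```text
19.63 [-0.457  0.072 -1.263 -0.013  0.032 -0.006] sd [0.44 0.43 0.39 0.02 0.04 0.03] [0.4645 0.0453 0.0438] 0.03227243386049717
t 19.68 [0.4645 0.0453 0.0438] F [-0.1  0.1 -1.3] T [ 0.02 -0.01 -0.03] w 0.0322 toolx [ 0.  0. -1.]
z 0.0548 c [0.5959 0.0469] r 0.027 need dx,dy cm [0.01 0.03] io [0.0247 0.0294]
z 0.0588 c [0.5977 0.0473] r 0.0269 need dx,dy cm [-0.17 -0.01] io [0.0247 0.0293]
z 0.0628 c [0.5995 0.0477] r 0.0268 need dx,dy cm [-0.35 -0.05] io [0.0246 0.0292]
```

View pics/L24.png

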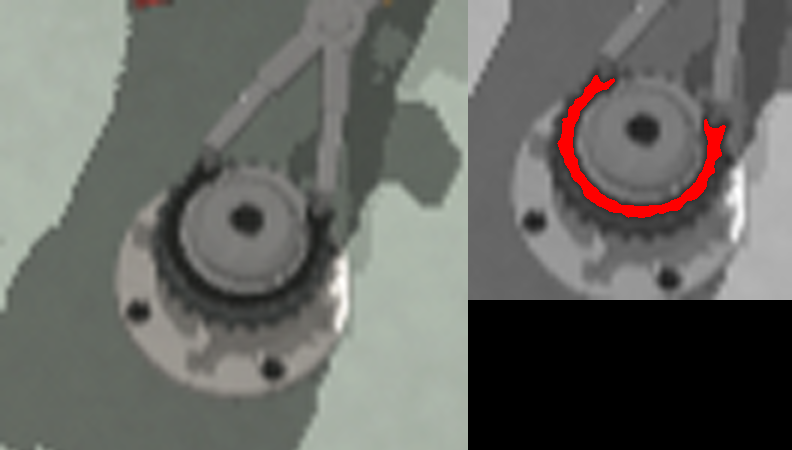

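Request:
apply_moves(commands=[{"tx": 0.03,"ty": 0,"tz": 0,"wx": 0,"wy": 0,"wz": 0,"gripper": 0},{"tx": 0.02,"ty": 0,"tz": 0,"wx": 0,"wy": 0,"wz": 0,"gripper": 0},{"tx": 0,"ty": 0,"tz": 0,"wx": 0,"wy": 0,"wz": 0,"gripper": 0},{"tx": 0,"ty": 0,"tz": 0,"wx": 0,"wy": 0,"wz": 0,"gripper": 0},{"tx": 0,"ty": 0,"tz": 0,"wx": 0,"wy": 0,"wz": 0,"gripper": 0}])

```text
time_s: 20.15
ee_pos: [0.4645, 0.0453, 0.0433]
ee_rot: [0.707, -0.006, 0.707, 0.006]
wrist_force: [-1.1, -0.5, -0.0]
gripper_width: 0.0324
```

```bash
python3 ft.py
```

```text
20.5 [-0.584  0.075 -0.421 -0.003 -0.026 -0.007] sd [0.29 0.43 0.39 0.03 0.02 0.03] [0.4645 0.0453 0.0433] 0.03266146196900637
```

Request:
apply_moves(commands=[{"tx": 0.03,"ty": 0,"tz": 0,"wx": 0,"wy": 0,"wz": 0,"gripper": 0},{"tx": 0,"ty": 0,"tz": 0,"wx": 0,"wy": 0,"wz": 0,"gripper": 0},{"tx": 0,"ty": 0,"tz": 0,"wx": 0,"wy": 0,"wz": 0,"gripper": 0},{"tx": 0,"ty": 0,"tz": 0,"wx": 0,"wy": 0,"wz": 0,"gripper": 0}])

```text
time_s: 20.88
ee_pos: [0.4645, 0.0453, 0.043]
ee_rot: [0.707, -0.006, 0.707, 0.006]
wrist_force: [-0.2, -0.4, -0.1]
gripper_width: 0.0321
```

```bash
python3 ft.py; python3 look.py 25 50
```

```text
21.23 [-0.398 -0.181 -0.165 -0.006 -0.058 -0.009] sd [0.52 0.4  0.79 0.02 0.02 0.03] [0.4645 0.0453 0.043 ] 0.032416039035028696
t 21.28 [0.4645 0.0453 0.043 ] F [ 0.2  0.4 -0.1] T [-0.03 -0.11  0.01] w 0.0324 toolx [ 0.  0. -1.]
z 0.054 c [0.5958 0.047 ] r 0.027 need dx,dy cm [0.02 0.02] io [0.0246 0.0296]
z 0.058 c [0.5976 0.0473] r 0.0269 need dx,dy cm [-0.16 -0.01] io [0.0245 0.0295]
z 0.062 c [0.5994 0.0477] r 0.0268 need dx,dy cm [-0.34 -0.05] io [0.0244 0.0293]
```

View pics/scene25.png

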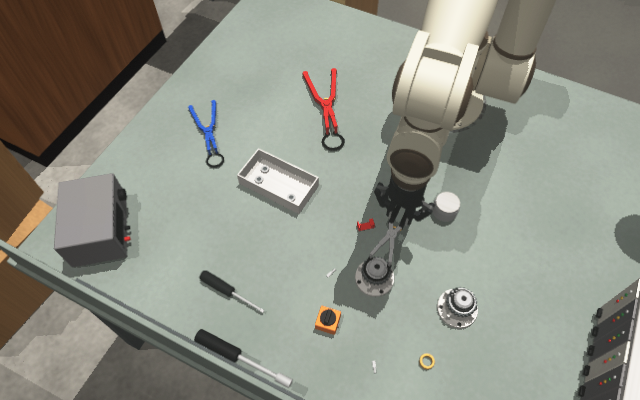

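The ring rests on the washer at about 1–1.6 N, centred within half a millimetre. The bystanders appear where they were at the start. Handing in.

```bash
python3 -c "
from bench import workorder,bot
workorder.job_done();o=bot.get_obs();print(o['time_s'],o['wrist_force'].round(1),o['gripper_width'])"
```

```text
the job is handed in; nothing more can be done
the job is handed in; nothing more can be done
```

The open ring is down over the spigot of the bracket with the empty groove and rests lightly on the thrust washer. The gripper still holds the steel pliers with the handles squeezed, set to 60 N. I handed in at about 21.3 s, and no verdict was reported.

**Last checks**
- **Position:** the ring is centred within about 0.3 mm of the spigot in the scene camera. The arm hid it from the top camera, so this is a single-view check.
- **Height:** the ring centre is at about 54.0 mm, against 54.3 mm expected. That height comes from the tool height plus a fixed offset, not a direct measurement.
- **Contact:** the ring presses on the washer with roughly 1–1.6 N, and this rose steadily as I lowered it.
- **Opening:** before lowering, the ring measured about 23.7 mm inside and 28.9 mm outside radius, so it is fully open.
- **Level:** the pliers showed no change in pitch between the tray, the lift and the carry. I did not repeat this check at the groove.

**What went wrong or disagreed**
- **First grasp:** the fingers closed above the handles, because they sat 25–40 mm higher than the given tool size says. Opening them again turned the pliers about 5° on the tray. I backed off, measured again and gripped lower.
- **Squeezed width:** the fingers read 32.4 mm instead of 36 mm. The reading shrank as I gripped harder, so I took it as give in the fingers, since the ring was fully open.
- **Odd torque:** one moment reading during centring was larger than the vertical force explained. It went back to normal when I lifted the ring and did not return when I set it down again.
- **Camera difference:** the two cameras differed by 3–6 mm in x. I did the final alignment in the scene camera only, so that error mostly cancels.

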